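# Refill the date-carton bin of the hutch

## Task

Refill the carton bin: turn all four turn buttons aside, clear of the panel, lift the panel out of its frame and lay it handle up on the middle of the cork mat. Then pick up the carrier tray and tip its cartons into the bin, stand the emptied tray upright on the worktop again, and put any cartons left lying about into the bin too. Do not disturb the coffee pourer, the date bowl or the glass cup.

Things in the scene. Friction and masses are not known exactly. Their poses are not given: they have to be found in the camera images.
- bin: dark wood bin fixed to the worktop, 258 x 228 mm (its x, y), 110 mm high; origin under its centre, z up. Its top is a flat frame round a rebate 196 x 166 mm, 10 mm deep, that holds the panel on a ledge; the clear opening inside the ledge is 176 (x) x 146 (y) mm. Inside 238 x 208 mm, inner floor 8 mm up
- bin_mouth (a point): centre of the bin's opening at the height of the frame's top (110 mm above the worktop); same axes as the bin
- panel_handle (a point): handle of the lift-out wooden panel: 190 (x) x 160 (y) x 8 mm, 0.2 kg; on its middle a bar handle 64 mm long (x), 14 mm thick (y), 34 mm tall. The point is on the handle, 27 mm above the panel's underside, 15 mm below the handle's top; z up. In the frame the underside is 100 mm above the worktop, with 3 mm play all round
- mat: flat cork mat fixed on the worktop, 240 (x) x 210 (y) mm, 4 mm thick; origin at the centre of its underside
- tray_handle (a point): handle of the aluminium tray, 180 (x) x 106 (y) mm, 4 mm floor, 32 mm walls at the sides and +x end; the -x end (towards the robot at start) is open for pouring. An upright plate 10 mm thick (y) along its middle parts two 44 mm lanes; 90 mm of it rises to 86 mm as handle. Point: 66 mm above the underside, mid-tray; z up. 0.25 kg; cartons slide out at 25 to 40 degrees tilt
- pourer: slender steel coffee pourer, 200 mm high, 80 mm wide at its foot with spout and handle; a bystander; origin under its centre
- date_bowl: white porcelain bowl with clip-on lid, 112 mm wide, 92 mm high; a bystander; origin under its centre
- cup: ridged glass cup, 68 mm wide, 85 mm high; a bystander; origin under its centre
- button_near_pivot (a point): pivot of the steel turn button on the near side (bin -x) of the bin's frame, 18 mm outside the panel's edge and 12 mm above the frame's top (half the button's height). The button is a bar 64 mm long, 16 mm wide, 20 mm high, its underside 2 mm above the frame, pivoted at its middle. The point turns with the button: its x axis runs along the bar
- button_near (a joint): angle of this turn button, rad, positive anticlockwise from above; at 0 the bar points straight across the panel's edge and holds the panel, at +1.57 or -1.57 it lies along the frame (stops at +-1.65); it clears the panel beyond 1.31 either way. Stays where left; turns at about 0.03 N m
- button_far_pivot (a point): pivot of the steel turn button on the far side (bin +x) of the bin's frame, 18 mm outside the panel's edge and 12 mm above the frame's top (half the button's height). The button is a bar 64 mm long, 16 mm wide, 20 mm high, its underside 2 mm above the frame, pivoted at its middle. The point turns with the button: its x axis runs along the bar
- button_far (a joint): angle of this turn button, rad, positive anticlockwise from above; at 0 the bar points straight across the panel's edge and holds the panel, at +1.57 or -1.57 it lies along the frame (stops at +-1.65); it clears the panel beyond 1.31 either way. Stays where left; turns at about 0.03 N m
- button_left_pivot (a point): pivot of the steel turn button on the left side (bin +y) of the bin's frame, 18 mm outside the panel's edge and 12 mm above the frame's top (half the button's height). The button is a bar 64 mm long, 16 mm wide, 20 mm high, its underside 2 mm above the frame, pivoted at its middle. The point turns with the button: its y axis runs along the bar
- button_left (a joint): angle of this turn button, rad, positive anticlockwise from above; at 0 the bar points straight across the panel's edge and holds the panel, at +1.57 or -1.57 it lies along the frame (stops at +-1.65); it clears the panel beyond 1.31 either way. Stays where left; turns at about 0.03 N m
- button_right_pivot (a point): pivot of the steel turn button on the right side (bin -y) of the bin's frame, 18 mm outside the panel's edge and 12 mm above the frame's top (half the button's height). The button is a bar 64 mm long, 16 mm wide, 20 mm high, its underside 2 mm above the frame, pivoted at its middle. The point turns with the button: its y axis runs along the bar
- button_right (a joint): angle of this turn button, rad, positive anticlockwise from above; at 0 the bar points straight across the panel's edge and holds the panel, at +1.57 or -1.57 it lies along the frame (stops at +-1.65); it clears the panel beyond 1.31 either way. Stays where left; turns at about 0.03 N m
- carton0_centre (a point): centre of a closed snack carton of dates, 66 (x) x 36 (y) x 26 (z) mm, about 35 g; starts in the tray, its length along a lane; may be absent
- carton1_centre (a point): centre of a closed snack carton of dates, 66 (x) x 36 (y) x 26 (z) mm, about 35 g; starts in the tray, its length along a lane; may be absent
- carton2_centre (a point): centre of a closed snack carton of dates, 66 (x) x 36 (y) x 26 (z) mm, about 35 g; starts in the tray, its length along a lane; may be absent
- carton3_centre (a point): centre of a closed snack carton of dates, 66 (x) x 36 (y) x 26 (z) mm, about 35 g; starts in the tray, its length along a lane; may be absent
- carton4_centre (a point): centre of a closed snack carton of dates, 66 (x) x 36 (y) x 26 (z) mm, about 35 g; starts loose on the worktop; may be absent
- carton5_centre (a point): centre of a closed snack carton of dates, 66 (x) x 36 (y) x 26 (z) mm, about 35 g; starts loose on the worktop; may be absent
- carton6_centre (a point): centre of a closed snack carton of dates, 66 (x) x 36 (y) x 26 (z) mm, about 35 g; starts loose on the worktop; may be absent
There are look-alikes about, which are no part of the job. Leave any red look-alike of the part that bears tray_handle alone.

How it is judged (in metres and radians):
On the way, in this order (a step that is already met when the one before it is completed fails the run):
1. all four turn buttons are turned aside (1.2 rad or more either way) ((value of joint button_near above 1.2 rad or value of joint button_near below -1.2 rad) and (value of joint button_far above 1.2 rad or value of joint button_far below -1.2 rad) and (value of joint button_left above 1.2 rad or value of joint button_left below -1.2 rad) and (value of joint button_right above 1.2 rad or value of joint button_right below -1.2 rad)), for 0.2 s.
2. the panel lies handle up on the mat, its middle within 60 mm of the mat's middle in the mat's x and y, let go (x of panel_handle in the frame of mat between -0.06 and 0.06 m and y of panel_handle in the frame of mat between -0.06 and 0.06 m and z of panel_handle in the frame of mat below 0.04 m and angle between panel_handle's own z axis and vertical below 0.12 rad and contact force between the fingers and panel below 0.1 N), for 0.2 s.
3. the tray is tipped (over 0.5 rad) above the bin (angle between tray_handle's own z axis and vertical above 0.5 rad and horizontal distance between tray_handle and bin_mouth below 0.25 m and height (world z) of tray_handle above 0.12 m), for 0.2 s.
At the end, for the whole second after the job is handed in: every carton is inside the bin (its centre less than 90 mm above the bin's underside), the panel lies handle up on the cork mat (middle within 60 mm of the mat's middle in each direction, tilt under 0.12 rad), and the tray stands upright on the worktop (tilt under 0.1 rad) (x of panel_handle in the frame of mat between -0.06 and 0.06 m and y of panel_handle in the frame of mat between -0.06 and 0.06 m and z of panel_handle in the frame of mat below 0.04 m and angle between panel_handle's own z axis and vertical below 0.12 rad and x of carton0_centre in the frame of bin between -0.122 and 0.122 m and y of carton0_centre in the frame of bin between -0.107 and 0.107 m and z of each of carton0_centre, carton1_centre, carton2_centre, carton3_centre, carton4_centre, carton5_centre, carton6_centre in the frame of bin below 0.09 m and x of carton1_centre in the frame of bin between -0.122 and 0.122 m and y of carton1_centre in the frame of bin between -0.107 and 0.107 m and x of carton2_centre in the frame of bin between -0.122 and 0.122 m and y of carton2_centre in the frame of bin between -0.107 and 0.107 m and x of carton3_centre in the frame of bin between -0.122 and 0.122 m and y of carton3_centre in the frame of bin between -0.107 and 0.107 m and x of carton4_centre in the frame of bin between -0.122 and 0.122 m and y of carton4_centre in the frame of bin between -0.107 and 0.107 m and x of carton5_centre in the frame of bin between -0.122 and 0.122 m and y of carton5_centre in the frame of bin between -0.107 and 0.107 m and x of carton6_centre in the frame of bin between -0.122 and 0.122 m and y of carton6_centre in the frame of bin between -0.107 and 0.107 m and angle between tray_handle's own z axis and vertical below 0.1 rad and height (world z) of tray_handle below 0.076 m); the robot touches nothing.
It fails at once if the pourer is disturbed (moved 30 mm or tipped) (distance of pourer from where it was at the start of the episode above 0.03 m or angle between pourer's own z axis and vertical above 0.4 rad).
It fails at once if the date_bowl is disturbed (moved 30 mm or tipped) (distance of date_bowl from where it was at the start of the episode above 0.03 m or angle between date_bowl's own z axis and vertical above 0.4 rad).
It fails at once if the cup is disturbed (moved 30 mm or tipped) (distance of cup from where it was at the start of the episode above 0.03 m or angle between cup's own z axis and vertical above 0.4 rad).
Of carton0, carton1, carton2, carton3 only 2 to 4 are there at a start; the rules pass over those that are not, and their reading is None.
Of carton4, carton5, carton6 only 2 to 3 are there at a start; the rules pass over those that are not, and their reading is None.
At some moment in a run one of tray, carton4, carton5, carton6 may be knocked a few centimetres aside while the robot is not near it.
It also fails if it takes over 208 s, if anything falls off the work surface, if the arm or the gripper's body presses on something with over 40 N, if the wrist force passes 120 N, or if a joint passes its speed limit or range.

## Robot

A 6-joint arm with a two-finger parallel gripper is mounted at the origin on the work surface. World frame = base frame: x ahead of the robot, y to its left, z up, the work surface at z = 0. Lengths are in m, angles in degrees, forces in N, time in s.
With the tool pointing down it reaches from about 0.3 to 0.75 m from the base axis. Payload 8.5 kg.
Tool frame: the origin (TCP) lies on the centre line of the jaws, within the pads' length; the fingertips stand 17 mm ahead of it and the grasp point (between the pads) lies 2 mm behind it; z points along the fingers, y is the direction in which the jaws open and shut (so a half turn about z gives the same grasp; the last joint's range is limited). The gripper opens to 85 mm and grips with 20 to 120 N. Pads are 22 mm wide; open, the fingers measure 114 mm over their backs; the gripper's body (76 mm by 85 mm) begins 54 mm behind the grasp point. The pads swing forward as they close: fully open they stand 13 mm farther back than shut.
Start: joints at [-84.013, 21.807, 74.336, -0, 83.858, -12.336], TCP at [0.173, -0.522, 0.248] pointing down, gripper open.
Joint ranges: [-178.18, 178.18], [-50.72, 133.34], [12.68, 142.11], [-81.47, 261.47], [9.98, 163.14], [-165.26, 165.26]. Speed limits (degrees/s): [136.94, 136.94, 180, 180, 180, 180].

## Interface

Orientations are given as a 3x3 rotation matrix whose columns are the frame's x, y, z axes.
In Python, from rig import env, imaging, close_job gives the robot as it stands.
- The arm moves only by the tool step_arm, never from a script. Its argument "steps" is one flat list of numbers, 7 for each row, row after row: the opening, from 0 (shut) to 1 (fully open), then the shift along the tool's x, y, z as a fraction of full scale, then the turn, a rotation vector about the tool's x, y, z as a fraction of full scale. A call has 1 to 10 rows; each row is the pose to reach, as a shift and turn from the pose commanded when the call began, along the tool's axes at that moment; what a row does not reach only later rows make up. Full scale, the value 1, is 0.3 m for a shift and 45 degrees for a turn. A row lasts 1/10 s, in which the tool goes at most 50 mm and 8.59 degrees, less where a joint would pass 70% of its speed; a pose out of reach is approached as far as the arm can. A call with a number of a shift or a turn outside -1 to 1 is refused whole. A call with a gripper value outside its range is refused whole. The fingers move at their own pace and stop on an object; "grip_force" is the grip in N (left out, the last holds). Time passes only in rows, so rows that repeat a pose let the fingers close. It gives the time, the measured TCP pose, the force and the opening at its end, in the units of the state.
- env.observe(): the state, without advancing time (a new reading comes with each control period).
- imaging.get_image(name): name is "scene" or "top"; returns (picture, depth): 420x560x3 uint8, blue, green, red; 420x560 float32, m along the optical axis (not along the pixel's ray), 0 where there is no reading.
- imaging.get_calibration(name): a dict with "camera_matrix" (3x3 intrinsics, pixels), "k1" (the pictures are not rectified: a ray, as slopes to the right and down, at radius r is drawn at 1 + k1 r^2 times it, then the intrinsics apply), "world_from_camera" (4x4, takes a point from camera to world coordinates). Camera axes: x right, y down, z forward; pixel columns grow to the right and rows downward; lengths in m; the calibration is good to about 2 mm. A picture is of the moment at which its call begins. get_calibration takes no time and is no camera call.
- close_job(): hands the job in, once; it reports no verdict.
Trained networks look in the newest picture that a camera, given by its name, has taken for a name from the list of things; names that differ only in an ending like _2 or _b are one class to them, and where a whole thing is asked for, a point or a joint stands for the part that bears it (a point fixed in the world has none). Each returns a list of dicts, best first, with "score" (0 to 1); they miss things now and then, are a little off and sometimes report something else, mostly with a low value. They report only what shows in the picture. A call takes as long as a camera call. They do not tell look-alikes from the thing itself.
- imaging.spot_in(camera, target): "pixel" ([column, row] in pixels, amid what is visible of it).
- imaging.regions_of(camera, target): "mask" (420x560 bool, what is visible of it) and "pixel" ([column, row] in pixels, amid what is visible of it).
- imaging.pinpoint(camera, target): "pixel" ([column, row] in pixels: a listed point, or the origin of a listed thing).
The state is a dict: "time_s": time; "q": joint angles; "qvel": joint speeds; "joint_efforts": joint torques, N m; "position": TCP position; "tool_rot": TCP orientation; "ft_force": force on the tool from outside, world axes, zero at the start; "wrist_torque": the same for the moment, N m; "grip_width": finger opening in m.
Only numpy, scipy, OpenCV 4.12 (cv2) and the standard library are available. Lean on these libraries where they do the work, as an engineer would, in place of code of your own. Each camera call takes 0.05 s, during which the arm holds its last target.

## Working session

There is one attempt and no reset: what is moved stays moved. The work goes in short steps, Python scripts to look and compute and a tool call to move; the robot and the scene stay as the last step left them, time stands still between calls to the robot, and variables do not carry over. Pictures are saved under pics/ and viewed, and the job is handed in when it is done.

Besides the shell and the picture viewer there is one more tool, called in YAML: its name, and indented under it one key for each argument. step_arm: Moves the arm, as the interface text tells. Shift numbers are shares of 0.3 m and turn numbers shares of 45 degrees, none past 1 either way. Its arguments: {"type":"object","properties":{"steps":{"type":"array","items":{"type":"number"}},"grip_force":{"type":"number"}},"required":["steps"]}

```bash
ls; mkdir -p pics
cat > h.py <<'E'
import numpy as np, cv2
from rig import env, imaging, close_job
def snap(name,fn=None):
    im,d=imaging.get_image(name)
    if fn: cv2.imwrite('pics/'+fn,im)
    return im,d
def ray(name,px):
    c=imaging.get_calibration(name);K=np.array(c['camera_matrix']);k1=c['k1']
    xd=np.array([(px[0]-K[0,2])/K[0,0],(px[1]-K[1,2])/K[1,1]])
    x=xd.copy()
    for _ in range(20): x=xd/(1+k1*(x@x))
    T=np.array(c['world_from_camera'])
    return T[:3,3],T[:3,:3]@np.array([x[0],x[1],1])
def atz(name,px,z):
    o,d=ray(name,px); return o+d*(z-o[2])/d[2]
def atd(name,px,dep):
    o,d=ray(name,px); return o+d*dep
def cloud(name,d):
    c=imaging.get_calibration(name);K=np.array(c['camera_matrix']);k1=c['k1']
    h,w=d.shape;u,v=np.meshgrid(np.arange(w),np.arange(h))
    xd=np.stack([(u-K[0,2])/K[0,0],(v-K[1,2])/K[1,1]],-1);x=xd.copy()
    for _ in range(20): x=xd/(1+k1*(x**2).sum(-1,keepdims=True))
    P=np.concatenate([x*d[...,None],d[...,None]],-1)
    T=np.array(c['world_from_camera']); return P@T[:3,:3].T+T[:3,3]
def proj(name,p):
    c=imaging.get_calibration(name);K=np.array(c['camera_matrix']);T=np.linalg.inv(np.array(c['world_from_camera']))
    q=T[:3,:3]@np.array(p)+T[:3,3];x=q[:2]/q[2];x=x*(1+c['k1']*(x@x));return K[:2,:2]@x+K[:2,2]
E
python3 - <<'E'
from h import *
for n in('scene','top'):
    snap(n,n+'0.png');print(imaging.get_calibration(n))
s=env.observe();print(s['position'],s['tool_rot'],s['time_s'],s['ft_force'])
E
```

```text
pics
{'camera_matrix': array([[392.23016228,   0.        , 281.82988158],
       [  0.        , 392.23016228, 210.16278777],
       [  0.        ,   0.        ,   1.        ]]), 'k1': -0.06474793942772719, 'world_from_camera': array([[-0.47371269,  0.73696079, -0.48216707,  1.00908982],
       [ 0.88055448,  0.38712789, -0.27341508,  0.25227626],
       [-0.01483587, -0.55409456, -0.83232152,  0.97322981],
       [ 0.        ,  0.        ,  0.        ,  1.        ]])}
{'camera_matrix': array([[409.58325453,   0.        , 282.46057944],
       [  0.        , 409.58325453, 209.29168845],
       [  0.        ,   0.        ,   1.        ]]), 'k1': -0.0651603145762688, 'world_from_camera': array([[ 0.00165076, -0.99600323,  0.08930202,  0.4016088 ],
       [-0.99998602, -0.0020927 , -0.00485542,  0.0036052 ],
       [ 0.0050229 , -0.08929275, -0.99599276,  1.37054315],
       [ 0.        ,  0.        ,  0.        ,  1.        ]])}
[ 0.17289033 -0.52186373  0.24781578] [[ 9.49283808e-01  3.14420468e-01 -1.43754428e-04]
 [ 3.14420404e-01 -9.49283060e-01  1.21745608e-03]
 [ 2.46329466e-04 -1.20091067e-03 -9.99999249e-01]] 0.1 [-0.57533314 -0.09963848  0.38395949]
```

View pics/scene0.png

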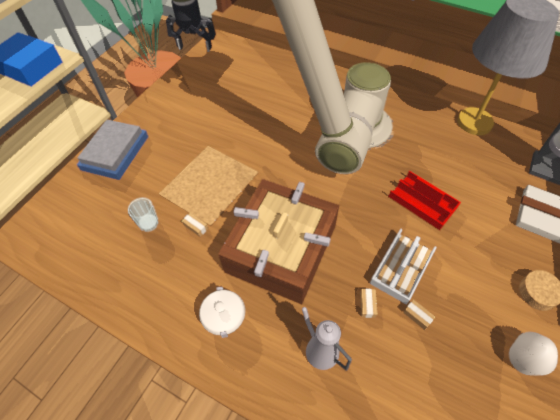

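View pics/top0.png

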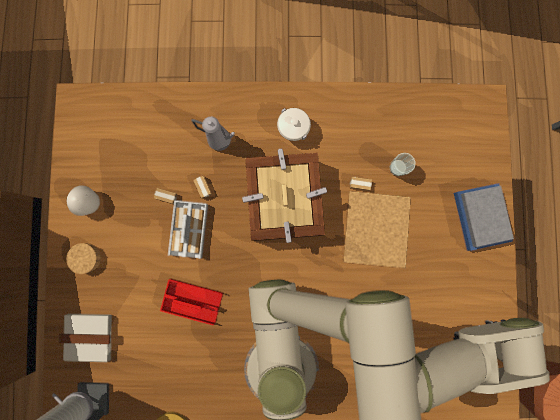

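The top view shows the bin at (285,198), the mat at (378,230), the aluminium tray at (189,230), the red look-alike tray at (193,301), and loose cartons at (166,195), (202,187) and (361,184). The pourer is at (215,133), the bowl at (293,124) and the cup at (403,164). Next I'll measure their positions.

Run:
```python
from h import *
im,d=snap('top')
P=cloud('top',d)
cv2.imwrite('pics/binz.png',cv2.resize(im[140:260,220:430],None,fx=3.7,fy=3.7,interpolation=cv2.INTER_CUBIC))
cv2.imwrite('pics/trayz.png',cv2.resize(im[160:340,130:270],None,fx=3.3,fy=3.3,interpolation=cv2.INTER_CUBIC))
names=['bin','bin_mouth','panel_handle','mat','tray_handle','pourer','date_bowl','cup']+['button_%s_pivot'%k for k in('near','far','left','right')]
zz=dict(bin=0,bin_mouth=.11,panel_handle=.127,mat=0,tray_handle=.066,pourer=0,date_bowl=0,cup=0)
for n in names:
    for r in imaging.pinpoint('top',n)[:2]:
        print(n,round(r['score'],2),np.round(r['pixel'],1),np.round(atz('top',r['pixel'],zz.get(n,.122)),4))
for r in imaging.spot_in('top','carton4_centre')[:9]:
    px=r['pixel'];print('carton',round(r['score'],2),np.round(px,1),np.round(atz('top',px,.026),3))
# segmentation: bin frame top heights
def stats(lab,m):
    pts=P[m][:,:2].astype(np.float32);r=cv2.minAreaRect(pts);print(lab,len(pts),r)
Z=P[...,2];ok=d>0
box=np.zeros(d.shape,bool);box[140:260,225:345]=1
m=ok&box&(Z>.1)&(Z<.116);stats('bin',m)
for n in ('bin','mat','tray_handle','panel_handle'):
    for r in imaging.regions_of('top',n)[:2]:
        mm=r['mask']&ok;print(n,r['score'],r['pixel'],np.median(Z[mm]));
        q=cv2.erode(mm.astype(np.uint8),np.ones((3,3)))>0
        stats(n,mm)
```

```text
panel_handle 0.76 [284.9 193.5] [ 0.5616 -0.0098  0.127 ]
mat 0.68 [378.1 228.4] [ 0.4607 -0.3247  0.    ]
tray_handle 0.96 [184.8 229.5] [0.4532 0.3089 0.066 ]
tray_handle 0.9 [184.6 305.9] [0.2123 0.3051 0.066 ]
pourer 0.71 [220.7 137.5] [0.7708 0.2087 0.    ]
date_bowl 0.61 [292.8 129.6] [ 0.7989 -0.0381  0.    ]
date_bowl 0.55 [395.5 168.9] [ 0.6638 -0.3888  0.    ]
cup 0.94 [395.4 168.9] [ 0.6637 -0.3884  0.    ]
button_near_pivot 0.51 [288.  228.9] [ 0.4536 -0.0195  0.122 ]
button_far_pivot 0.55 [278.4 160.7] [0.6646 0.0103 0.122 ]
button_left_pivot 0.55 [250.3 195. ] [0.5574 0.0963 0.122 ]
button_right_pivot 0.61 [317.5 190.4] [ 0.5721 -0.1102  0.122 ]
button_right_pivot 0.22 [287.6 231. ] [ 0.4472 -0.0183  0.122 ]
carton 0.6 [359.6 186.7] [ 0.598 -0.259  0.026]
carton 0.24 [316.9 191.9] [ 0.58  -0.117  0.026]
bin 5505 ((0.5568369030952454, -0.004070371389389038), (0.2588376998901367, 0.2365320771932602), 4.62028169631958)
bin 0.71 [403.3, 164.9] 0.04336353369327939
bin 465 ((0.6799272894859314, -0.39582163095474243), (0.06926755607128143, 0.09289784729480743), 80.817390441894
[... 156 characters left out ...]
139038)
mat 0.8 [375.0, 231.4] 0.0036689894586026117
mat 4319 ((0.4572466313838959, -0.31985193490982056), (0.21112103760242462, 0.2412293553352356), 83.93342590332031)
tray_handle 0.82 [187.3, 226.1] 0.02728296502261962
tray_handle 876 ((0.4555712044239044, 0.3105689287185669), (0.10793181508779526, 0.18101288378238678), 84.60392761230469)
tray_handle 0.69 [188.6, 300.3] 0.005984976499794348
tray_handle 1985 ((0.21671631932258606, 0.3006916344165802), (0.19107083976268768, 0.12048524618148804), 75.80260467529297)
panel_handle 0.72 [283.4, 197.4] 0.10777174154635072
panel_handle 3070 ((0.5569074153900146, -0.009427741169929504), (0.19229774177074432, 0.16352728009223938), 4.0704240798950195)
```

```bash
sleep 1
```

```text
(no output)
```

View pics/binz.png

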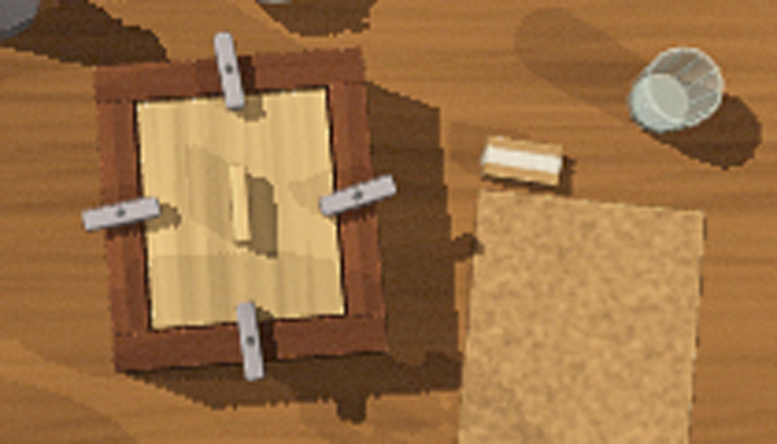

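View pics/trayz.png

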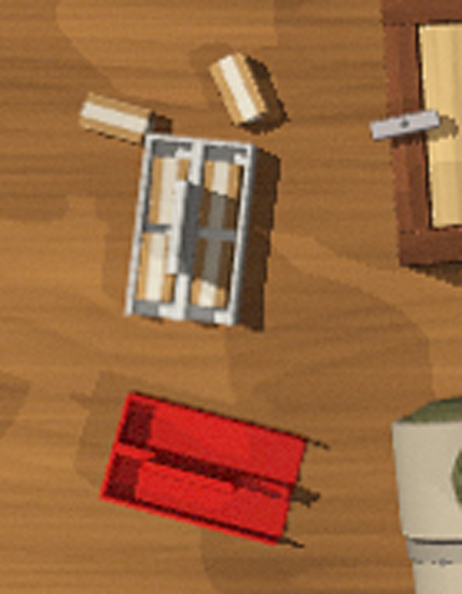

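The top crop shows the panel with four bars at crop (229,70), (120,213), (358,194) and (250,341), and the handle at (240,205). The grey tray carries about four cartons and is the one meant. The red tray is the decoy.

I'll refine the poses from the depth data.

```bash
cat > bin.py <<'E'
from h import *
def run():
    out={}
    for cam in('top','scene'):
        im,d=snap(cam);P=cloud(cam,d);Z=P[...,2]
        hsv=cv2.cvtColor(im,cv2.COLOR_BGR2HSV)
        near=(np.hypot(P[...,0]-.56,P[...,1]+.007)<.19)&(d>0)
        m=near&(Z>.122)&(Z<.142)&(hsv[...,1]<70)
        n,l,s,c=cv2.connectedComponentsWithStats(m.astype(np.uint8))
        for i in range(1,n):
            if s[i,4]<15: continue
            q=P[l==i];q=q[q[:,2]>.126]
            if len(q)<10: continue
            ctr,(w,h),a=cv2.minAreaRect(q[:,:2].astype(np.float32))
            cc=q[:,:2]-q[:,:2].mean(0);ev=np.linalg.svd(cc,full_matrices=False)[2][0]
            print(cam,'bar',len(q),np.round(ctr,4),'mean',np.round(q.mean(0),4),'size',round(w,3),round(h,3),'dir',round(np.degrees(np.arctan2(ev[1],ev[0]))%180,1))
        m=near&(Z>.103)&(Z<.113)&(hsv[...,0]<30)
        pan=m&(im[...,2]>150)
        if pan.sum()>30:
            print(cam,'panel',pan.sum(),cv2.minAreaRect(P[pan][:,:2].astype(np.float32)))
        fr=m&(Z>.106);n,l,s,c=cv2.connectedComponentsWithStats(fr.astype(np.uint8));i=1+np.argmax(s[1:,4])
        print(cam,'frame',s[i,4],cv2.minAreaRect(P[l==i][:,:2].astype(np.float32)))
if __name__=='__main__': run()
E
python3 bin.py
```

```text
top bar 102 [6.691e-01 5.000e-04] mean [0.6691 0.0008 0.1316] size 0.063 0.016 dir 11.6
top bar 107 [ 0.5646 -0.1059] mean [ 0.5641 -0.1054  0.132 ] size 0.016 0.064 dir 107.7
top bar 103 [0.5494 0.0898] mean [0.5493 0.0886 0.1315] size 0.016 0.062 dir 102.2
top bar 103 [ 0.4441 -0.0169] mean [ 0.4449 -0.0167  0.1318] size 0.062 0.015 dir 8.0
top panel 2546 ((0.5714782476425171, -0.0069093257188797), (0.2274463027715683, 0.22558850049972534), 4.568103790283203)
top frame 4268 ((0.5572832226753235, -0.008040741086006165), (0.2586866021156311, 0.22833770513534546), 4.5011115074157715)
scene bar 123 [ 0.4482 -0.0173] mean [ 0.4506 -0.016   0.1309] size 0.066 0.016 dir 7.3
scene bar 140 [ 0.5683 -0.1059] mean [ 0.5692 -0.1049  0.1303] size 0.018 0.063 dir 107.4
scene bar 157 [0.5532 0.0898] mean [0.554  0.09   0.1309] size 0.018 0.063 dir 102.9
scene bar 165 [6.726e-01 6.000e-04] mean [0.6746 0.0014 0.1308] size 0.064 0.017 dir 11.0
scene panel 4097 ((0.5589953660964966, -0.008344925940036774), (0.254946768283844, 0.22616229951381683), 4.539976596832275)
scene frame 5837 ((0.5606200695037842, -0.007876463234424591), (0.2602229714393616, 0.229855477809906), 4.418088912963867)
```

```bash
cat > go.py <<'E'
import sys
from h import *
from scipy.spatial.transform import Rotation as Ro
def rel(pos,Rt):
    s=env.observe();R=np.array(s['tool_rot']);p=np.array(s['position'])
    sh=R.T@(np.array(pos)-p)/.3; rv=Ro.from_matrix(R.T@Rt).as_rotvec(degrees=True)/45
    return np.round(sh,3),np.round(rv,3)
def Rdown(yaw,tilt=0):
    # tool y at yaw; z down; tilt: rotate about tool y
    y=np.array([np.cos(np.radians(yaw)),np.sin(np.radians(yaw)),0]);z=np.array([0,0,-1.]);x=np.cross(y,z)
    R=np.stack([x,y,z],1)
    return R@Ro.from_rotvec([0,tilt,0],degrees=True).as_matrix()
if __name__=='__main__':
    a=[float(v) for v in sys.argv[1:]]
    s=env.observe();print('t',round(s['time_s'],2),np.round(s['position'],4),'q',np.round(s['q'],0),'grip',s['grip_width'],'F',np.round(s['ft_force'],1))
    sh,rv=rel(a[:3],Rdown(a[3],a[4] if len(a)>4 else 0));print(sh,rv)
E
python3 go.py .4462 -.017 .2 -82.3
```

```text
t 1.1 [ 0.1729 -0.5221  0.2483] q [-84.  22.  74.  -0.  84. -12.] grip 0.08572072424439141 F [ 0.8 -0.1 -0.1]
[ 1.394 -1.312  0.161] [-0.     0.     0.236]
```

step_arm:
  steps: [0.45,0.7,-0.65,0,0,0,0.12,0.45,0.7,-0.65,0,0,0,0.12,0.45,0.7,-0.65,0,0,0,0.12,0.45,0.7,-0.65,0,0,0,0.12,0.45,0.7,-0.65,0,0,0,0.12,0.45,0.7,-0.65,0,0,0,0.12,0.45,0.7,-0.65,0,0,0,0.12]
  grip_force: 20

```text
time_s: 1.8
position: [0.3121, -0.2676, 0.2487]
tool_rot: [[0.974, 0.228, 0.001], [0.228, -0.974, 0.0], [0.001, -0.0, -1.0]]
ft_force: [-0.6, 0.4, -0.2]
grip_width: 0.0382
```

```bash
python3 go.py .4462 -.017 .2 -82.3
```

```text
t 1.8 [ 0.3121 -0.2676  0.2487] q [-57.   8.  94.   0.  78.  20.] grip 0.03817650608373508 F [-0.6  0.4 -0.2]
[ 0.626 -0.711  0.163] [-0.    -0.001  0.122]
```

step_arm:
  steps: [0.45,0.626,-0.711,0.163,0,0,0.122,0.45,0.626,-0.711,0.163,0,0,0.122,0.45,0.626,-0.711,0.163,0,0,0.122,0.45,0.626,-0.711,0.163,0,0,0.122,0.45,0.626,-0.711,0.163,0,0,0.122,0.45,0.626,-0.711,0.163,0,0,0.122,0.45,0.626,-0.711,0.163,0,0,0.122,0.45,0.626,-0.711,0.163,0,0,0.122,0.45,0.626,-0.711,0.163,0,0,0.122]

```text
time_s: 2.7
position: [0.4462, -0.0222, 0.1996]
tool_rot: [[0.992, 0.128, 0.0], [0.128, -0.992, -0.0], [0.0, 0.0, -1.0]]
ft_force: [-0.4, -0.4, -0.5]
grip_width: 0.0386
```

```bash
python3 go.py .4462 -.017 .132 -82.3; python3 -c "
from h import *
im,d=snap('scene','s1.png')"
```

```text
t 2.7 [ 0.4462 -0.0222  0.1996] q [-18.  14.  95.  -0.  71.  65.] grip 0.03861113880528034 F [-0.4 -0.4 -0.5]
[ 0.002 -0.017  0.225] [ 0.001 -0.    -0.008]
```

View pics/s1.png

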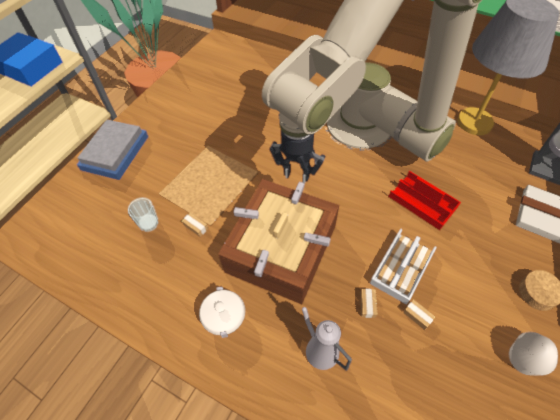

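```bash
python3 go.py .4462 -.017 .132 -82.3
```

```text
t 2.75 [ 0.4462 -0.0223  0.1997] q [-18.  14.  95.  -0.  71.  65.] grip 0.03861413365196938 F [-0.4 -0.1 -0.2]
[ 0.002 -0.018  0.226] [ 0.001 -0.    -0.008]
```

step_arm:
  steps: [0.45,0.002,-0.018,0.1,0,0,0,0.45,0.002,-0.018,0.2,0,0,0,0.45,0.002,-0.018,0.226,0,0,0,0.45,0.002,-0.018,0.226,0,0,0,0.22,0.002,-0.018,0.226,0,0,0,0.22,0.002,-0.018,0.226,0,0,0,0.22,0.002,-0.018,0.226,0,0,0]

```text
time_s: 3.45
position: [0.4466, -0.0159, 0.1325]
tool_rot: [[0.992, 0.129, 0.002], [0.129, -0.992, -0.001], [0.002, 0.001, -1.0]]
ft_force: [-0.0, 0.7, -0.0]
grip_width: 0.0186
```

```bash
python3 go.py .4462 -.017 .132 -82.3
```

```text
t 3.45 [ 0.4466 -0.0159  0.1325] q [-17.  19. 101.  -0.  60.  65.] grip 0.018592973741434198 F [-0.   0.7 -0. ]
[-0.002  0.004  0.002] [ 0.001 -0.002 -0.006]
```

step_arm:
  steps: [0.22,0,0,0,0,0,-0.18,0.22,0,0,0,0,0,-0.36,0.22,0,0,0,0,0,-0.54,0.22,0,0,0,0,0,-0.72,0.22,0,0,0,0,0,-0.9,0.22,0,0,0,0,0,-1,0.22,0,0,0,0,0,-1]

```text
time_s: 4.15
position: [0.4466, -0.0159, 0.1322]
tool_rot: [[0.609, 0.793, 0.001], [0.793, -0.609, -0.001], [0.0, 0.002, -1.0]]
ft_force: [0.1, -1.3, 1.3]
grip_width: 0.0189
```

step_arm:
  steps: [0.22,0,0,0,0,0,-0.18,0.22,0,0,0,0,0,-0.36,0.22,0,0,0,0,0,-0.54,0.22,0,0,0,0,0,-0.72,0.22,0,0,0,0,0,-0.9,0.22,0,0,0,0,0,-1,0.22,0,0,0,0,0,-1,0.45,0,0,0,0,0,-1,0.45,0,0,0,0,0,-1,0.45,0,0,-0.2,0,0,-1]

```text
time_s: 5.15
position: [0.4442, -0.0151, 0.1781]
tool_rot: [[-0.127, 0.992, -0.01], [0.992, 0.127, 0.003], [0.005, -0.01, -1.0]]
ft_force: [1.7, -1.2, -0.4]
grip_width: 0.038
```

```bash
python3 go.py .5512 .0897 .18 12.5;python3 -c "
from h import *
im,d=snap('scene','s2.png')"
```

```text
t 5.15 [ 0.4442 -0.0151  0.1781] q [-17.  16.  97.   0.  68. -25.] grip 0.037952591816997505 F [ 1.7 -1.2 -0.4]
[ 0.301  0.398 -0.009] [-0.012 -0.006 -0.115]
```

View pics/s2.png

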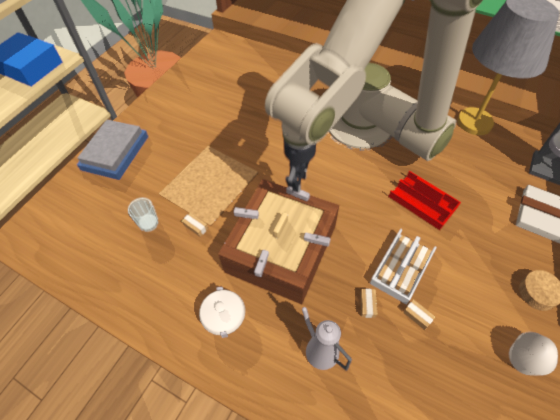

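The near button now lies along the frame (298,194). Next is the left one.

step_arm:
  steps: [0.45,0.301,0.398,-0.01,-0.01,-0.006,-0.115,0.45,0.301,0.398,-0.01,-0.01,-0.006,-0.115,0.45,0.301,0.398,-0.01,-0.01,-0.006,-0.115,0.45,0.301,0.398,-0.01,-0.01,-0.006,-0.115,0.45,0.301,0.398,-0.01,-0.01,-0.006,-0.115,0.45,0.301,0.398,-0.01,-0.01,-0.006,-0.115]

```text
time_s: 5.8
position: [0.5523, 0.0888, 0.1845]
tool_rot: [[-0.217, 0.976, 0.008], [0.976, 0.217, -0.003], [-0.005, 0.007, -1.0]]
ft_force: [-0.5, -0.3, -0.4]
grip_width: 0.0381
```

```bash
python3 go.py .5512 .0897 .132 12.5
```

```text
t 5.8 [0.5523 0.0888 0.1845] q [ -3.  26.  79.  -0.  75. -15.] grip 0.03805252253303426 F [-0.5 -0.3 -0.4]
[ 0.005 -0.004  0.175] [0.009 0.006 0.001]
```

step_arm:
  steps: [0.45,0.005,-0.004,0.1,0.009,0.006,0,0.45,0.005,-0.004,0.176,0.009,0.006,0,0.45,0.005,-0.004,0.176,0.009,0.006,0,0.22,0.005,-0.004,0.176,0.009,0.006,0,0.22,0.005,-0.004,0.176,0.009,0.006,0,0.22,0.005,-0.004,0.176,0.009,0.006,0]

```text
time_s: 6.4
position: [0.5519, 0.09, 0.133]
tool_rot: [[-0.218, 0.976, 0.002], [0.976, 0.218, -0.001], [-0.001, 0.002, -1.0]]
ft_force: [-3.0, -1.5, 2.0]
grip_width: 0.0189
```

step_arm:
  steps: [0.22,0,0,0,0,0,-0.18,0.22,0,0,0,0,0,-0.36,0.22,0,0,0,0,0,-0.54,0.22,0,0,0,0,0,-0.72,0.22,0,0,0,0,0,-0.9,0.22,0,0,0,0,0,-1,0.22,0,0,0,0,0,-1]

```text
time_s: 7.1
position: [0.5517, 0.0903, 0.1325]
tool_rot: [[-0.845, 0.535, 0.001], [0.535, 0.845, -0.001], [-0.001, -0.0, -1.0]]
ft_force: [-3.7, -2.0, 1.5]
grip_width: 0.0191
```

step_arm:
  steps: [0.22,0,0,0,0,0,-0.18,0.22,0,0,0,0,0,-0.36,0.22,0,0,0,0,0,-0.54,0.22,0,0,0,0,0,-0.72,0.22,0,0,0,0,0,-0.9,0.22,0,0,0,0,0,-0.92,0.45,0,0,0,0,0,-0.92,0.45,0,0,0,0,0,-0.92,0.45,0,0,-0.16,0,0,-0.92,0.45,0,0,-0.16,0,0,-0.92]

```text
time_s: 8.1
position: [0.5541, 0.0905, 0.185]
tool_rot: [[-0.988, -0.154, 0.011], [-0.154, 0.988, -0.0], [-0.011, -0.002, -1.0]]
ft_force: [0.8, -0.4, -0.6]
grip_width: 0.0384
```

```bash
python3 go.py .6709 .0005 .18 101.5
```

```text
t 8.1 [0.5541 0.0905 0.185 ] q [  -3.   26.   79.    0.   75. -102.] grip 0.038443450314572525 F [ 0.8 -0.4 -0.6]
[-0.338 -0.357  0.021] [-0.003  0.013 -0.058]
```

step_arm:
  steps: [0.45,-0.338,-0.357,0,0,0.005,-0.058,0.45,-0.338,-0.357,0,0,0.005,-0.058,0.45,-0.338,-0.357,0,0,0.005,-0.058,0.45,-0.338,-0.357,0,0,0.005,-0.058,0.45,-0.338,-0.357,0,0,0.005,-0.058,0.45,-0.338,-0.357,0,0,0.005,-0.058]

```text
time_s: 8.7
position: [0.6681, 0.0014, 0.18]
tool_rot: [[-0.98, -0.201, -0.004], [-0.201, 0.98, -0.001], [0.004, 0.0, -1.0]]
ft_force: [-0.4, 0.8, 0.0]
grip_width: 0.0383
```

```bash
python3 go.py .6709 .0005 .132 101.5
```

```text
t 8.7 [0.6681 0.0014 0.18  ] q [ -10.   37.   60.   -0.   84. -112.] grip 0.03834391322589701 F [-0.4  0.8  0. ]
[-0.009 -0.005  0.16 ] [ 0.    -0.005  0.002]
```

step_arm:
  steps: [0.45,-0.009,-0.005,0.1,0,-0.005,0,0.45,-0.009,-0.005,0.16,0,-0.005,0,0.45,-0.009,-0.005,0.16,0,-0.005,0,0.22,-0.009,-0.005,0.16,0,-0.005,0,0.22,-0.009,-0.005,0.16,0,-0.005,0,0.22,-0.009,-0.005,0.16,0,-0.005,0]

```text
time_s: 9.3
position: [0.6718, -0.0003, 0.1333]
tool_rot: [[-0.979, -0.202, 0.003], [-0.202, 0.979, -0.0], [-0.003, -0.001, -1.0]]
ft_force: [1.0, -0.3, 0.8]
grip_width: 0.0186
```

step_arm:
  steps: [0.22,0,0,0,0,0,0.18,0.22,0,0,0,0,0,0.36,0.22,0,0,0,0,0,0.54,0.22,0,0,0,0,0,0.72,0.22,0,0,0,0,0,0.9,0.22,0,0,0,0,0,1,0.22,0,0,0,0,0,1]

```text
time_s: 10.0
position: [0.6716, -0.0002, 0.1327]
tool_rot: [[-0.835, 0.551, 0.002], [0.551, 0.835, 0.0], [-0.001, 0.001, -1.0]]
ft_force: [-0.3, 0.3, 0.2]
grip_width: 0.0186
```

step_arm:
  steps: [0.22,0,0,0,0,0,0.18,0.22,0,0,0,0,0,0.36,0.22,0,0,0,0,0,0.54,0.22,0,0,0,0,0,0.72,0.22,0,0,0,0,0,0.9,0.22,0,0,0,0,0,1,0.22,0,0,0,0,0,1]

```text
time_s: 10.7
position: [0.6713, -0.0006, 0.1324]
tool_rot: [[-0.203, 0.979, 0.001], [0.979, 0.203, -0.0], [-0.0, 0.0, -1.0]]
ft_force: [-2.0, -1.0, 1.6]
grip_width: 0.0186
```

step_arm:
  steps: [0.22,0,0,0,0,0,0.09,0.45,0,0,0,0,0,0.09,0.45,0,0,0,0,0,0.09,0.45,0,0,-0.16,0,0,0.09,0.45,0,0,-0.16,0,0,0.09]

```text
time_s: 11.2
position: [0.6737, -0.0008, 0.186]
tool_rot: [[-0.135, 0.991, 0.011], [0.991, 0.135, -0.002], [-0.003, 0.011, -1.0]]
ft_force: [-0.0, 0.2, 1.1]
grip_width: 0.0386
```

```bash
python3 go.py .5666 -.1057 .18 17.5
```

```text
t 11.2 [ 0.6737 -0.0008  0.186 ] q [-10.  37.  59.   0.  84. -18.] grip 0.03856536027907013 F [-0.   0.2  1.1]
[-0.298 -0.401  0.017] [ 0.014  0.006 -0.217]
```

step_arm:
  steps: [0.45,-0.298,-0.401,0,0.005,0,-0.217,0.45,-0.298,-0.401,0,0.005,0,-0.217,0.45,-0.298,-0.401,0,0.005,0,-0.217,0.45,-0.298,-0.401,0,0.005,0,-0.217,0.45,-0.298,-0.401,0,0.005,0,-0.217,0.45,-0.298,-0.401,0,0.005,0,-0.217]

```text
time_s: 11.8
position: [0.5648, -0.1045, 0.18]
tool_rot: [[-0.3, 0.954, -0.002], [0.954, 0.3, -0.001], [-0.0, -0.002, -1.0]]
ft_force: [0.8, 0.0, -0.2]
grip_width: 0.0384
```

```bash
python3 go.py .5666 -.1057 .132 17.5
```

```text
t 11.8 [ 0.5648 -0.1045  0.18  ] q [-22.  28.  77.  -0.  76. -40.] grip 0.03838186724002465 F [ 0.8  0.  -0.2]
[-0.006  0.005  0.16 ] [-0.003  0.001 -0.002]
```

step_arm:
  steps: [0.45,-0.006,0.005,0.1,-0.003,0,0,0.45,-0.006,0.005,0.16,-0.003,0,0,0.45,-0.006,0.005,0.16,-0.003,0,0,0.22,-0.006,0.005,0.16,-0.003,0,0,0.22,-0.006,0.005,0.16,-0.003,0,0,0.22,-0.006,0.005,0.16,-0.003,0,0]

```text
time_s: 12.4
position: [0.5664, -0.1062, 0.1329]
tool_rot: [[-0.298, 0.954, 0.001], [0.954, 0.298, -0.001], [-0.001, 0.001, -1.0]]
ft_force: [-0.3, -0.1, -0.4]
grip_width: 0.0184
```

step_arm:
  steps: [0.22,0,0,0,0,0,-0.18,0.22,0,0,0,0,0,-0.36,0.22,0,0,0,0,0,-0.54,0.22,0,0,0,0,0,-0.72,0.22,0,0,0,0,0,-0.9,0.22,0,0,0,0,0,-1,0.22,0,0,0,0,0,-1]

```text
time_s: 13.1
position: [0.566, -0.1063, 0.1325]
tool_rot: [[-0.886, 0.464, -0.0], [0.464, 0.886, -0.001], [-0.0, -0.001, -1.0]]
ft_force: [-0.1, -0.0, 0.3]
grip_width: 0.0187
```

step_arm:
  steps: [0.22,0,0,0,0,0,-0.18,0.22,0,0,0,0,0,-0.36,0.22,0,0,0,0,0,-0.54,0.22,0,0,0,0,0,-0.72,0.22,0,0,0,0,0,-0.8,0.22,0,0,0,0,0,-0.8,0.45,0,0,0,0,0,-0.8,0.45,0,0,0,0,0,-0.8,0.45,0,0,-0.16,0,0,-0.8,0.45,0,0,-0.16,0,0,-0.8]

```text
time_s: 14.1
position: [0.5679, -0.107, 0.185]
tool_rot: [[-0.99, -0.144, 0.008], [-0.144, 0.99, -0.004], [-0.007, -0.005, -1.0]]
ft_force: [-0.9, -0.2, 1.0]
grip_width: 0.0388
```

```bash
python3 bin.py | grep bar; python3 -c "
from h import *
im,d=snap('scene','s3.png')";python3 go.py .5589 -.008 .2 94.5
```

```text
top bar 104 [0.6696 0.0009] mean [6.691e-01 5.000e-04 1.314e-01] size 0.017 0.062 dir 105.7
top bar 100 [0.5498 0.0896] mean [0.5486 0.0892 0.1315] size 0.062 0.015 dir 5.1
top bar 33 [ 0.5442 -0.1062] mean [ 0.5428 -0.1054  0.1315] size 0.016 0.019 dir 36.0
top bar 15 [0.4438 0.0094] mean [0.4452 0.0101 0.132 ] size 0.012 0.009 dir 157.8
scene bar 130 [ 0.4487 -0.0171] mean [ 0.4497 -0.0163  0.1305] size 0.017 0.063 dir 91.8
scene bar 106 [ 0.5739 -0.1055] mean [ 0.5765 -0.1049  0.1308] size 0.055 0.017 dir 3.9
scene bar 151 [0.5534 0.0897] mean [0.5546 0.09   0.1311] size 0.064 0.016 dir 5.1
scene bar 176 [6.735e-01 5.000e-04] mean [0.6741 0.0016 0.1306] size 0.016 0.064 dir 105.5
t 14.25 [ 0.5657 -0.1062  0.1797] q [ -22.   28.   77.   -0.   76. -121.] grip 0.03850484796615252 F [-0.2 -0.6 -0.3]
[-0.025  0.327 -0.068] [-0.    -0.001  0.084]
```

View pics/s3.png

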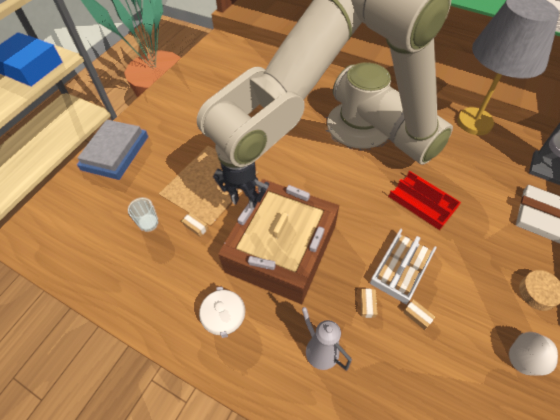

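All four buttons lie along the frame. The far one is at about -1.38 rad and the others at about 1.5, so all clear the panel. Next I'll grasp the panel handle.

step_arm:
  steps: [0.45,-0.025,0.327,-0.02,0,0,0.084,0.45,-0.025,0.327,-0.02,0,0,0.084,0.45,-0.025,0.327,-0.02,0,0,0.084,0.45,-0.025,0.327,-0.02,0,0,0.084,0.45,-0.025,0.327,-0.02,0,0,0.084]

```text
time_s: 14.75
position: [0.559, -0.0087, 0.1851]
tool_rot: [[-0.997, -0.079, -0.002], [-0.079, 0.997, -0.0], [0.002, -0.0, -1.0]]
ft_force: [0.4, -0.3, -0.3]
grip_width: 0.0386
```

```bash
python3 go.py .5595 -.008 .129 94.5
```

```text
t 14.75 [ 0.559  -0.0087  0.1851] q [ -13.   26.   79.   -0.   76. -108.] grip 0.038571894951637674 F [ 0.4 -0.3 -0.3]
[-0.002  0.002  0.187] [-0.    -0.003  0.   ]
```

step_arm:
  steps: [0.45,-0.002,0.002,0.1,0,-0.003,0,0.45,-0.002,0.002,0.187,0,-0.003,0,0.45,-0.002,0.002,0.187,0,-0.003,0,0.05,-0.002,0.002,0.187,0,-0.003,0,0.05,-0.002,0.002,0.187,0,-0.003,0,0.05,-0.002,0.002,0.187,0,-0.003,0,0.05,-0.002,0.002,0.187,0,-0.003,0,0.05,-0.002,0.002,0.1,0,-0.003,0,0.05,-0.002,0.002,-0.15,0,-0.003,0,0.05,-0.002,0.002,-0.15,0,-0.003,0]
  grip_force: 40

```text
time_s: 15.75
position: [0.5603, -0.0074, 0.2345]
tool_rot: [[-0.997, -0.08, 0.006], [-0.08, 0.997, -0.001], [-0.006, -0.001, -1.0]]
ft_force: [0.7, -0.4, -2.0]
grip_width: 0.0132
```

```bash
python3 go.py .459 -.322 .15 86; python3 -c "
from h import *
im,d=snap('scene','s4.png')"
```

```text
t 15.75 [ 0.5603 -0.0074  0.2345] q [ -13.   23.   74.    0.   82. -107.] grip 0.013172435177716709 F [ 0.7 -0.4 -2. ]
[ 0.421 -1.018  0.281] [-0.001  0.007  0.19 ]
```

View pics/s4.png

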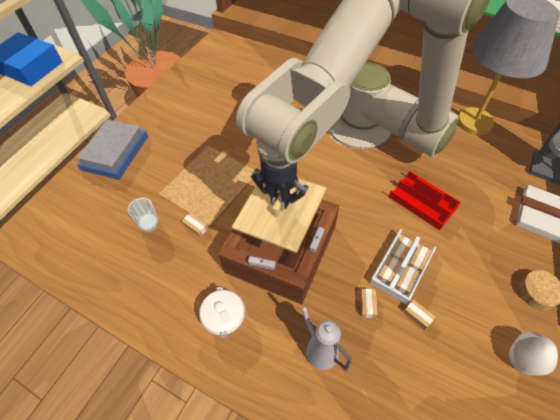

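The panel is out (scene 280,210). I'll carry it to the mat.

step_arm:
  steps: [0.05,0.421,-0.99,0,0,0,0.19,0.05,0.421,-0.99,0,0,0,0.19,0.05,0.421,-0.99,0,0,0,0.19,0.05,0.421,-0.99,0,0,0,0.19,0.05,0.421,-0.99,0,0,0,0.19,0.05,0.421,-0.99,0,0,0,0.19,0.05,0.421,-0.99,0,0,0,0.19,0.05,0.421,-0.99,0,0,0,0.19,0.05,0.421,-0.99,0,0,0,0.19]

```text
time_s: 16.7
position: [0.4571, -0.3133, 0.2302]
tool_rot: [[-0.998, 0.071, 0.001], [0.071, 0.998, 0.001], [-0.001, 0.001, -1.0]]
ft_force: [0.3, 0.7, -2.5]
grip_width: 0.0134
```

```bash
python3 go.py .459 -.322 .035 86; python3 -c "
from h import *
im,d=snap('scene','s5.png')"
```

```text
t 16.7 [ 0.4571 -0.3133  0.2302] q [ -47.   23.   76.    0.   81. -133.] grip 0.013429396612524623 F [ 0.3  0.7 -2.5]
[-0.008 -0.029  0.651] [ 0.001  0.001 -0.001]
```

View pics/s5.png

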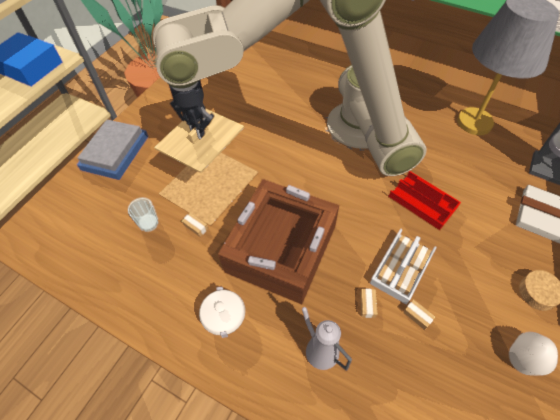

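step_arm:
  steps: [0.05,-0.008,-0.029,0.15,0,0,0,0.05,-0.008,-0.029,0.3,0,0,0,0.05,-0.008,-0.029,0.45,0,0,0,0.05,-0.008,-0.029,0.56,0,0,0,0.05,-0.008,-0.029,0.62,0,0,0,0.05,-0.008,-0.029,0.64,0,0,0,0.05,-0.008,-0.029,0.65,0,0,0,0.05,-0.008,-0.029,0.652,0,0,0]

```text
time_s: 17.55
position: [0.46, -0.3222, 0.0359]
tool_rot: [[-0.998, 0.069, 0.002], [0.069, 0.998, -0.001], [-0.003, -0.001, -1.0]]
ft_force: [-0.2, 0.4, -2.2]
grip_width: 0.0137
```

step_arm:
  steps: [0.05,0,0,0.006,0,0,0,0.6,0,0,0.006,0,0,0,0.6,0,0,0.006,0,0,0,0.6,0,0,0.006,0,0,0,0.6,0,0,-0.1,0,0,0,0.6,0,0,-0.25,0,0,0,0.6,0,0,-0.45,0,0,0,0.6,0,0,-0.6,0,0,0,0.6,0,0,-0.6,0,0,0]

```text
time_s: 18.45
position: [0.4606, -0.3237, 0.2217]
tool_rot: [[-0.998, 0.07, 0.01], [0.07, 0.998, -0.009], [-0.01, -0.008, -1.0]]
ft_force: [0.1, -1.5, 0.3]
grip_width: 0.0511
```

```bash
python3 - <<'E'
from h import *
snap('scene','s6.png');im,d=snap('top','t6.png');P=cloud('top',d);Z=P[...,2]
cv2.imwrite('pics/tz6.png',cv2.resize(im[150:270,130:270],None,fx=5,fy=5,interpolation=cv2.INTER_CUBIC))
for r in imaging.pinpoint('top','panel_handle')[:2]: print(r, atz('top',r['pixel'],.031))
for r in imaging.regions_of('scene','tray_handle')[:3]:
    print(r['score'],r['pixel'])
    m=r['mask']
ims,ds=imaging.get_image('scene')
for cam,dd,i in(('top',d,im),('scene',ds,ims)):
    P=cloud(cam,dd);Z=P[...,2];hs=cv2.cvtColor(i,cv2.COLOR_BGR2HSV)
    m=(dd>0)&(np.hypot(P[...,0]-.455,P[...,1]-.31)<.1)&(Z>.075)&(Z<.095)
    if m.sum()>5:print(cam,'plate top',m.sum(),cv2.minAreaRect(P[m][:,:2].astype(np.float32)),Z[m].max())
    m=(dd>0)&(np.hypot(P[...,0]-.455,P[...,1]-.31)<.12)&(Z>.029)&(Z<.036)&(hs[...,1]<80)
    if m.sum()>5:print(cam,'rims',m.sum(),cv2.minAreaRect(P[m][:,:2].astype(np.float32)))
E
python3 go.py .4 .1 .25 90
```

```text
{'pixel': [379.8, 231.5], 'score': 0.95} [ 0.44915124 -0.32275555  0.031     ]
{'pixel': [250.9, 195.1], 'score': 0.71} [0.5684325  0.10111876 0.031     ]
0.89 [427.0, 201.7]
top plate top 108 ((0.45570263266563416, 0.3108367919921875), (0.011765540577471256, 0.08633778989315033), 83.61695861816406) 0.09133586446554554
top rims 470 ((0.46157369017601013, 0.3113584518432617), (0.11294209957122803, 0.18800385296344757), 86.78752899169922)
scene plate top 135 ((0.4596097469329834, 0.30883270502090454), (0.009979127906262875, 0.09020806849002838), 84.55751037597656) 0.08978250307512692
scene rims 765 ((0.4598739743232727, 0.30991634726524353), (0.10588452219963074, 0.18102993071079254), 84.7861328125)
t 18.7 [ 0.4587 -0.3219  0.2134] q [ -47.   24.   76.    0.   80. -133.] grip 0.050994956126772795 F [-0.7 -0.2 -0.5]
[ 0.294  1.39  -0.119] [ 0.003 -0.001 -0.089]
```

View pics/s6.png

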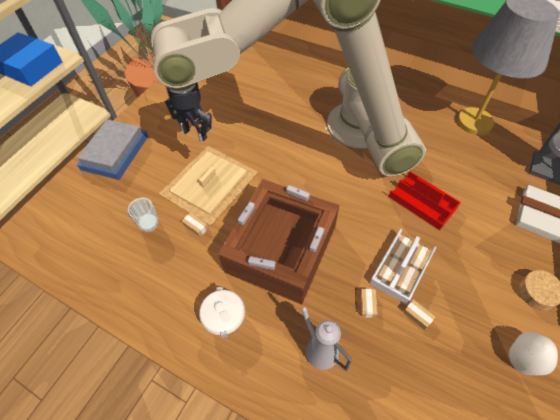

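View pics/tz6.png

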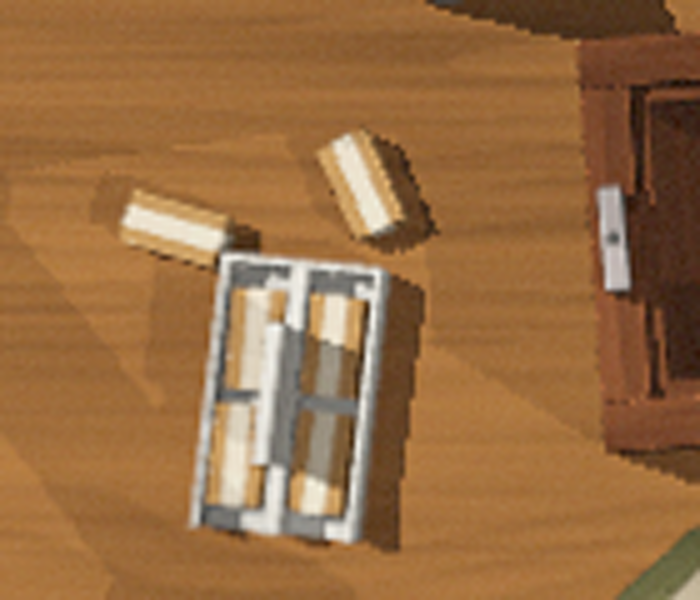

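The panel lies centred on the mat (scene 208,182). The grey tray at top (189,230) holds four cartons and its open end faces the robot. It fits the description, and the red one at (193,301) is the decoy. I'll pour sideways, from the bin's +y side.

step_arm:
  steps: [0.4,0,0.12,0,0,0,0.16,0.4,0,0.26,0,0,0,0.32,0.4,0,0.4,0,0,0,0.48,0.4,0,0.54,0,0,0,0.64,0.4,0,0.68,0,0,0,0.8,0.4,0,0.82,0,0,0,0.95,0.4,0,0.9,0,0,0,1,0.4,0,0.9,0,0,0,1,0.4,0,0.9,0,0,0,1]

```text
time_s: 19.6
position: [0.4778, -0.053, 0.2141]
tool_rot: [[-0.657, 0.754, -0.001], [0.754, 0.657, 0.0], [0.001, -0.0, -1.0]]
ft_force: [1.5, -0.2, -1.3]
grip_width: 0.0342
```

```bash
python3 go.py .46 .15 .2 -5
```

```text
t 19.6 [ 0.4778 -0.053   0.2141] q [-20.  17.  88.   0.  75. -62.] grip 0.03415436735337003 F [ 1.5 -0.2 -1.3]
[0.549 0.4   0.047] [-1.000e-03 -1.000e-03  1.025e+00]
```

step_arm:
  steps: [0.4,0.1,0.07,0,0,0,0.18,0.4,0.2,0.15,0,0,0,0.36,0.4,0.3,0.22,0,0,0,0.54,0.4,0.4,0.3,0,0,0,0.72,0.4,0.5,0.36,0,0,0,0.9,0.4,0.549,0.4,0.04,0,0,1,0.4,0.549,0.4,0.04,0,0,1,0.4,0.549,0.4,0.04,0,0,1]

```text
time_s: 20.4
position: [0.4608, 0.149, 0.2026]
tool_rot: [[0.068, 0.998, 0.0], [0.998, -0.068, -0.001], [-0.001, 0.0, -1.0]]
ft_force: [0.3, 0.3, 0.5]
grip_width: 0.0344
```

```bash
python3 go.py .458 .31 .2 -50
```

```text
t 20.4 [0.4608 0.149  0.2026] q [ 4. 18. 89. -0. 73.  8.] grip 0.034383957192192935 F [0.3 0.3 0.5]
[ 0.535 -0.046  0.008] [1.000e-03 1.000e-03 1.024e+00]
```

step_arm:
  steps: [0.4,0.1,-0.01,0,0,0,0.18,0.4,0.2,-0.02,0,0,0,0.36,0.4,0.3,-0.03,0,0,0,0.54,0.4,0.4,-0.04,0,0,0,0.72,0.4,0.5,-0.046,0,0,0,0.9,0.4,0.535,-0.046,0,0,0,1,0.4,0.535,-0.046,0,0,0,1,0.4,0.535,-0.046,0,0,0,1]

```text
time_s: 21.2
position: [0.4586, 0.3097, 0.203]
tool_rot: [[0.754, 0.657, 0.001], [0.657, -0.754, -0.001], [0.001, 0.001, -1.0]]
ft_force: [0.7, -0.5, 0.3]
grip_width: 0.0341
```

```bash
cat > tray.py <<'E'
from h import *
for cam in('top','scene'):
    i,dd=snap(cam,'tray_%s.png'%cam)
    P=cloud(cam,dd);Z=P[...,2];hs=cv2.cvtColor(i,cv2.COLOR_BGR2HSV)
    m=(dd>0)&(np.hypot(P[...,0]-.455,P[...,1]-.31)<.12)&(Z>.075)&(Z<.095)
    if m.sum()>5:print(cam,'plate top',m.sum(),cv2.minAreaRect(P[m][:,:2].astype(np.float32)),Z[m].max())
    m=(dd>0)&(np.hypot(P[...,0]-.455,P[...,1]-.31)<.13)&(Z>.029)&(Z<.036)&(hs[...,1]<80)
    if m.sum()>5:print(cam,'rims',m.sum(),cv2.minAreaRect(P[m][:,:2].astype(np.float32)))
E
python3 tray.py; python3 go.py .458 .31 .2 -95.6
```

```text
top plate top 61 ((0.4577084481716156, 0.31041160225868225), (0.01115794014185667, 0.06371720135211945), 85.4714584350586) 0.0918170140197394
top rims 285 ((0.46410083770751953, 0.3051516115665436), (0.2022104114294052, 0.12241018563508987), 3.5955650806427)
scene plate top 134 ((0.4586443305015564, 0.3089224398136139), (0.009980523958802223, 0.09259410947561264), 84.56693267822266) 0.0909799417220779
scene rims 746 ((0.4675808548927307, 0.3100546598434448), (0.12038683891296387, 0.20658142864704132), 89.86713409423828)
t 21.3 [0.4585 0.3097 0.2032] q [22. 24. 78. -0. 77. 71.] grip 0.034222966293540165 F [0.3 0.2 0.8]
[-0.    -0.002  0.011] [ 1.000e-03 -2.000e-03  1.036e+00]
```

View pics/tray_scene.png

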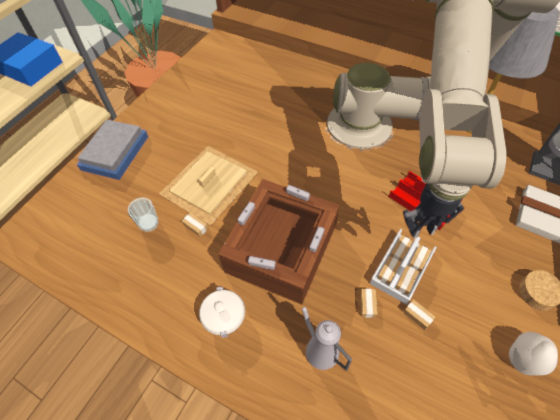

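step_arm:
  steps: [0.4,0,-0.002,0,0,0,0.18,0.4,0,-0.002,0.05,0,0,0.36,0.4,0,-0.002,0.1,0,0,0.54,0.4,0,-0.002,0.15,0,0,0.72,0.4,0,-0.002,0.2,0,0,0.9,0.4,0,-0.002,0.2,0,0,1,0.4,0,-0.002,0.2,0,0,1]

```text
time_s: 22.0
position: [0.4579, 0.3106, 0.1429]
tool_rot: [[0.998, -0.07, 0.001], [-0.07, -0.998, -0.0], [0.001, 0.0, -1.0]]
ft_force: [-0.4, 0.6, 1.1]
grip_width: 0.0343
```

```bash
python3 go.py .458 .3098 .06 -95.5
```

```text
t 22.0 [0.4579 0.3106 0.1429] q [ 22.  28.  83.  -0.  69. 116.] grip 0.03428963451283644 F [-0.4  0.6  1.1]
[0.    0.002 0.276] [ 0.    -0.001  0.033]
```

step_arm:
  steps: [0.4,0,0.002,0.1,0,0,0.033,0.4,0,0.002,0.2,0,0,0.033,0.4,0,0.002,0.276,0,0,0.033,0.4,0,0.002,0.276,0,0,0.033,0.03,0,0.002,0.276,0,0,0.033,0.03,0,0.002,0.276,0,0,0.033,0.03,0,0.002,0.276,0,0,0.033,0.03,0,0.002,0.276,0,0,0.033]
  grip_force: 90

```text
time_s: 22.8
position: [0.4586, 0.311, 0.0619]
tool_rot: [[0.995, -0.095, 0.004], [-0.095, -0.995, 0.001], [0.004, -0.001, -1.0]]
ft_force: [0.3, -2.4, 7.0]
grip_width: 0.0089
```

```bash
python3 go.py .458 .3098 .24 -95.5
```

```text
t 22.8 [0.4586 0.311  0.0619] q [ 22.  34.  88.  -0.  58. 117.] grip 0.008861185465385994 F [ 0.3 -2.4  7. ]
[ 0.001  0.003 -0.594] [-0.001 -0.006  0.001]
```

step_arm:
  steps: [0.03,0,0,-0.05,0,0,0,0.03,0,0,-0.15,0,0,0,0.03,0,0,-0.25,0,0,0,0.03,0,0,-0.35,0,0,0,0.03,0,0,-0.45,0,0,0,0.03,0,0,-0.55,0,0,0,0.03,0,0,-0.594,0,0,0,0.03,0,0,-0.594,0,0,0]

```text
time_s: 23.6
position: [0.4577, 0.3112, 0.2406]
tool_rot: [[0.995, -0.095, 0.005], [-0.095, -0.995, 0.002], [0.005, -0.002, -1.0]]
ft_force: [0.2, -0.1, -4.1]
grip_width: 0.0085
```

```bash
python3 -c "
from h import *
im,d=snap('scene','s7.png')"; python3 go.py .51 .19 .235 -50.5
```

```text
t 23.65 [0.4572 0.3109 0.2388] q [ 22.  22.  75.  -0.  82. 117.] grip 0.008944430627773711 F [ 0.4  0.1 -4.1]
[0.213 0.385 0.013] [ 0.    -0.003 -0.999]
```

View pics/s7.png

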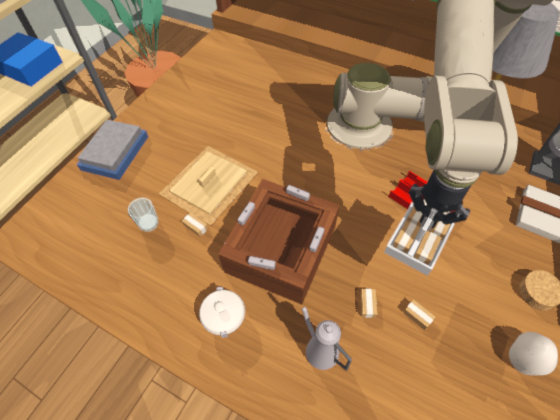

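The tray is held level with four cartons (scene 422,240). I'll swing it over and turn it towards the bin.

step_arm:
  steps: [0.03,0.03,0.05,0,0,0,-0.14,0.03,0.06,0.11,0,0,0,-0.28,0.03,0.09,0.17,0,0,0,-0.42,0.03,0.12,0.22,0,0,0,-0.56,0.03,0.15,0.27,0,0,0,-0.7,0.03,0.18,0.33,0,0,0,-0.85,0.03,0.213,0.385,0,0,0,-1,0.03,0.213,0.385,0,0,0,-1,0.03,0.213,0.385,0,0,0,-1]

```text
time_s: 24.55
position: [0.5095, 0.1898, 0.2373]
tool_rot: [[0.773, 0.634, -0.001], [0.634, -0.773, -0.0], [-0.001, -0.001, -1.0]]
ft_force: [0.6, -0.1, -5.0]
grip_width: 0.0093
```

```bash
python3 go.py .5526 .075 .238 -5.5
```

```text
t 24.55 [0.5095 0.1898 0.2373] q [ 8. 22. 76.  0. 82. 59.] grip 0.009275129261720352 F [ 0.6 -0.1 -5. ]
[-0.132  0.387 -0.002] [-1.000e-03  1.000e-03 -1.003e+00]
```

step_arm:
  steps: [0.03,-0.02,0.05,0,0,0,-0.14,0.03,-0.04,0.11,0,0,0,-0.28,0.03,-0.06,0.17,0,0,0,-0.42,0.03,-0.08,0.22,0,0,0,-0.56,0.03,-0.1,0.27,0,0,0,-0.7,0.03,-0.12,0.33,0,0,0,-0.85,0.03,-0.132,0.387,0,0,0,-1,0.03,-0.132,0.387,0,0,0,-1,0.03,-0.132,0.387,0,0,0,-1]

```text
time_s: 25.45
position: [0.5529, 0.0758, 0.238]
tool_rot: [[0.098, 0.995, 0.0], [0.995, -0.098, 0.0], [0.0, -0.0, -1.0]]
ft_force: [0.2, 1.3, -4.5]
grip_width: 0.0093
```

```bash
python3 go.py .5526 .075 .238 4.5
```

```text
t 25.45 [0.5529 0.0758 0.238 ] q [-4. 23. 74.  0. 83.  1.] grip 0.009293842515002221 F [ 0.2  1.3 -4.5]
[-0.003 -0.001  0.   ] [ 0.    -0.001 -0.225]
```

step_arm:
  steps: [0.03,-0.003,-0.001,0,0,0,-0.12,0.03,-0.003,-0.001,0,0,0,-0.225,0.03,-0.003,-0.001,0,0,0,-0.225,0.03,-0.003,-0.001,0,0,0,-0.225]

```text
time_s: 25.85
position: [0.5526, 0.0751, 0.2385]
tool_rot: [[-0.078, 0.997, 0.001], [0.997, 0.078, 0.0], [0.0, 0.001, -1.0]]
ft_force: [-0.4, 0.3, -4.2]
grip_width: 0.0091
```

step_arm:
  steps: [0.03,0,0,0,0,0.1,0,0.03,0,0,0,0,0.2,0,0.03,0,0,0,0,0.3,0,0.03,0,0,0,0,0.4,0,0.03,0,0,0,0,0.5,0,0.03,0,0,0,0,0.6,0,0.03,0,0,0,0,0.66,0,0.03,0,0,0,0,0.72,0,0.03,0,0,0,0,0.77,0,0.03,0,0,0,0,0.8,0]

```text
time_s: 26.85
position: [0.5529, 0.0742, 0.2384]
tool_rot: [[-0.064, 0.997, -0.047], [0.806, 0.079, 0.586], [0.588, -0.0, -0.809]]
ft_force: [0.7, 1.2, -3.6]
grip_width: 0.0092
```

```bash
python3 -c "
from h import *
im,d=snap('scene','s8.png')"; python3 go.py .5526 .075 .238 4.5 45
```

```text
t 26.9 [0.5529 0.074  0.2382] q [-19.  26.  77.  33.  93. -26.] grip 0.008639739680736386 F [-0.4 -0.2 -5.1]
[ 0.002 -0.001  0.002] [-0.001  0.198  0.   ]
```

View pics/s8.png

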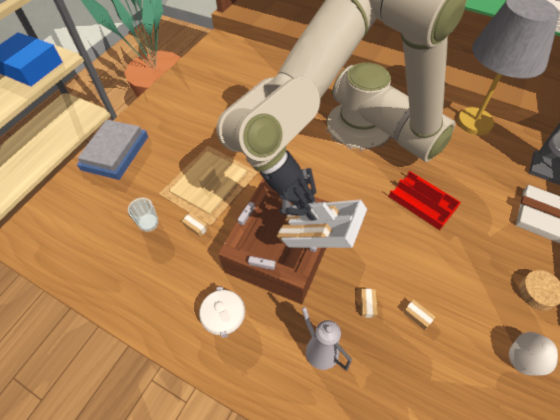

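step_arm:
  steps: [0.03,0,0,0,0,0.04,0,0.03,0,0,0,0,0.08,0,0.03,0,0,0,0,0.12,0,0.03,0,0,0,0,0.16,0,0.03,0,0,0,0,0.2,0,0.03,0,0,0,0,0.2,0,0.03,0,0,0,0,0.25,0,0.03,0,0,0,0,0.3,0,0.03,0,0,0,0,0.3,0,0.03,0,0,0,0,0.3,0]

```text
time_s: 27.9
position: [0.553, 0.074, 0.2384]
tool_rot: [[-0.053, 0.997, -0.061], [0.647, 0.081, 0.758], [0.76, 0.001, -0.649]]
ft_force: [-0.2, 0.1, -3.4]
grip_width: 0.0089
```

```bash
python3 -c "
from h import *
im,d=snap('scene','s9.png')
im,d=snap('top')
cv2.imwrite('pics/t9.png',cv2.resize(im[130:260,220:360],None,fx=4,fy=4))"; python3 go.py .5526 .075 .238 4.5 55
```

```text
t 28.0 [0.553  0.0743 0.2387] q [-23.  29.  78.  43.  98. -31.] grip 0.009054504109731772 F [ 1.2 -0.9 -2.8]
[-0.    -0.001  0.003] [-0.001  0.123  0.004]
```

View pics/s9.png

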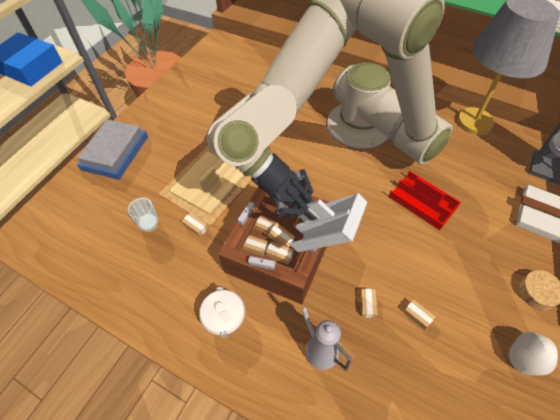

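View pics/t9.png

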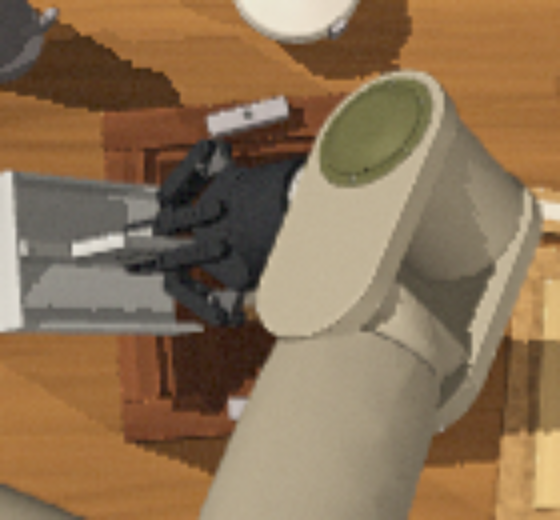

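The tray is empty and four cartons lie in the bin (scene 258-281, 225-254). I'll level the tray and set it down on clear worktop at about (0.42, 0.28).

step_arm:
  steps: [0.03,0.1,0,-0.08,0,0,0,0.03,0.152,0,-0.13,0,-0.15,0,0.03,0.152,0,-0.13,0,-0.3,0,0.03,0.152,0,-0.13,0,-0.45,0,0.03,0.152,0,-0.13,0,-0.6,0,0.03,0.152,0,-0.13,0,-0.75,0,0.03,0.152,0,-0.13,0,-0.9,0,0.03,0.152,0,-0.13,0,-1,0,0.03,0.152,0,-0.13,0,-1,0,0.03,0.152,0,-0.13,0,-1,0]

```text
time_s: 29.0
position: [0.5527, 0.0746, 0.2986]
tool_rot: [[-0.082, 0.997, -0.006], [0.993, 0.082, 0.08], [0.081, 0.001, -0.997]]
ft_force: [0.5, 0.4, -1.9]
grip_width: 0.0091
```

```bash
python3 -c "
from h import *
im,d=snap('scene','s10.png')
for n in('top',):
  im,d=snap(n)
  for r in imaging.spot_in(n,'carton4_centre')[:9]: print(r['score'],np.round(r['pixel']),np.round(atz(n,r['pixel'],.026),3))
";python3 go.py .42 .28 .24 4.5
```

```text
0.49 [361. 182.] [ 0.613 -0.263  0.026]
0.45 [287. 233.] [ 0.445 -0.018  0.026]
t 29.15 [0.5529 0.0736 0.2983] q [ -7.  21.  68.   4.  92. -11.] grip 0.009134669440317418 F [ 0.1  0.7 -2.3]
[ 0.703 -0.387  0.251] [ 0.001 -0.102  0.002]
```

View pics/s10.png

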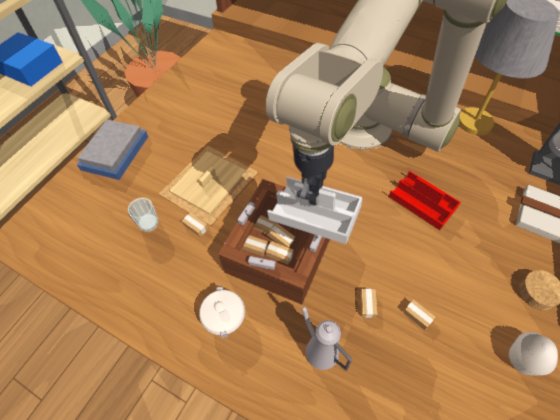

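step_arm:
  steps: [0.03,0.703,-0.387,0.15,0,-0.102,0,0.03,0.703,-0.387,0.15,0,-0.102,0,0.03,0.703,-0.387,0.2,0,-0.102,0,0.03,0.703,-0.387,0.25,0,-0.102,0,0.03,0.703,-0.387,0.25,0,-0.102,0,0.03,0.703,-0.387,0.25,0,-0.102,0,0.03,0.703,-0.387,0.25,0,-0.102,0]

```text
time_s: 29.85
position: [0.4193, 0.2806, 0.2399]
tool_rot: [[-0.082, 0.997, 0.0], [0.997, 0.082, -0.001], [-0.001, 0.0, -1.0]]
ft_force: [0.3, -0.2, -2.5]
grip_width: 0.0088
```

```bash
python3 go.py .42 .28 .063 4.5
```

```text
t 29.85 [0.4193 0.2806 0.2399] q [20. 18. 82. -0. 80. 16.] grip 0.008811153445384695 F [ 0.3 -0.2 -2.5]
[-0.001  0.002  0.59 ] [0.    0.002 0.005]
```

step_arm:
  steps: [0.03,0,0,0.15,0,0,0,0.03,0,0,0.3,0,0,0,0.03,0,0,0.45,0,0,0,0.03,0,0,0.53,0,0,0,0.03,0,0,0.57,0,0,0,0.03,0,0,0.585,0,0,0,0.03,0,0,0.592,0,0,0,0.03,0,0,0.592,0,0,0]

```text
time_s: 30.65
position: [0.4209, 0.2796, 0.0632]
tool_rot: [[-0.08, 0.997, 0.003], [0.997, 0.08, -0.001], [-0.001, 0.003, -1.0]]
ft_force: [0.2, 0.3, -1.7]
grip_width: 0.0091
```

step_arm:
  steps: [0.4,0,0,0,0,0,0,0.4,0,0,0,0,0,0,0.4,0,0,0,0,0,0,0.4,0,0,-0.1,0,0,0,0.6,0,0,-0.25,0,0,0,0.6,0,0,-0.4,0,0,0,0.6,0,0,-0.55,0,0,0,0.6,0,0,-0.55,0,0,0]
  grip_force: 40

```text
time_s: 31.45
position: [0.4215, 0.281, 0.2336]
tool_rot: [[-0.081, 0.997, 0.013], [0.997, 0.081, 0.003], [0.001, 0.013, -1.0]]
ft_force: [-0.1, 0.6, -1.3]
grip_width: 0.051
```

```bash
cat > loose.py <<'E'
from h import *
import sys
tag=sys.argv[1]
for cam in('top','scene'):
    i,dd=snap(cam,'%s_%s.png'%(tag,cam))
    P=cloud(cam,dd);Z=P[...,2];hs=cv2.cvtColor(i,cv2.COLOR_BGR2HSV)
    X,Y=P[...,0],P[...,1]
    m=(dd>0)&(Z>.017)&(Z<.034)&(X>.25)&(X<.78)&(abs(Y)<.5)
    n,l,s,c=cv2.connectedComponentsWithStats(m.astype(np.uint8))
    for k in range(1,n):
        if s[k,4]<40: continue
        q=P[l==k];q=q[q[:,2]>.022]
        if len(q)<20: continue
        (cx,cy),(w,h),a=cv2.minAreaRect(q[:,:2].astype(np.float32))
        if w<h: a+=90;w,h=h,w
        if .05<w<.085 and .025<h<.06:
            print(cam,'px',np.round(c[k]),'ctr',round(cx,4),round(cy,4),'size',round(w,3),round(h,3),'longdir',round(((a+90)%180)-90,1),'z',round(float(np.median(q[:,2])),3))
E
python3 loose.py l1; python3 go.py .5 0 .25 0
```

```text
top px [202. 186.] ctr 0.5983 0.2656 size 0.067 0.036 longdir 24.6 z 0.025
top px [361. 183.] ctr 0.6108 -0.2644 size 0.067 0.036 longdir 82.6 z 0.026
top px [282. 192.] ctr 0.5799 -0.0015 size 0.065 0.036 longdir -85.1 z 0.032
top px [164. 195.] ctr 0.5683 0.3896 size 0.064 0.036 longdir 74.5 z 0.026
scene px [195. 223.] ctr 0.614 -0.2613 size 0.067 0.037 longdir 81.2 z 0.025
scene px [436. 220.] ctr 0.2812 0.354 size 0.07 0.038 longdir -62.3 z 0.03
scene px [264. 225.] ctr 0.5263 -0.0786 size 0.051 0.038 longdir -88.9 z 0.032
scene px [255. 245.] ctr 0.5949 -0.071 size 0.057 0.039 longdir -80.4 z 0.032
scene px [369. 302.] ctr 0.6004 0.2661 size 0.067 0.037 longdir 25.1 z 0.026
scene px [420. 313.] ctr 0.571 0.39 size 0.065 0.038 longdir 74.5 z 0.026
t 31.55 [0.4197 0.2803 0.2283] q [20. 18. 83. -0. 78. 16.] grip 0.05117117985709741 F [-0.4  0.4 -0.1]
[-0.953  0.191 -0.071] [0.004 0.001 0.103]
```

View pics/l1_top.png

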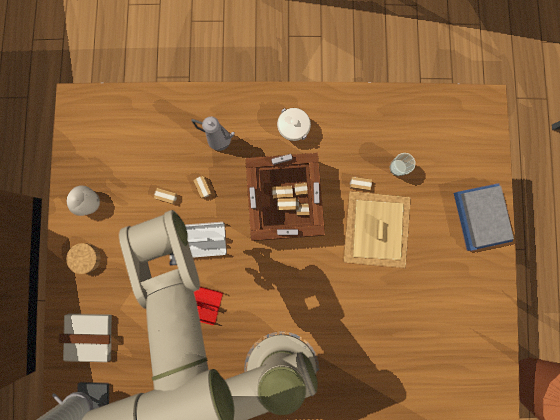

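View pics/l1_scene.png

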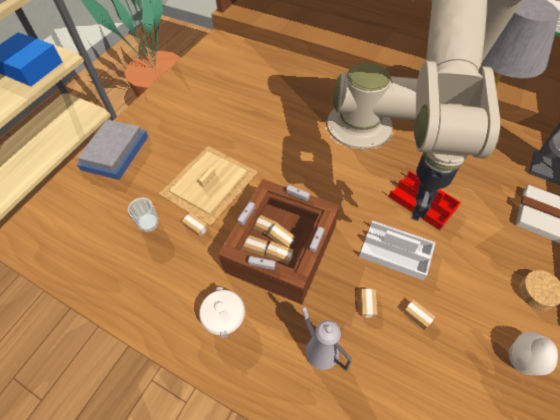

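The tray stands empty at scene (400,248). Loose cartons are at scene (369,302), (420,313) and (195,223). I'll start with the one at (420,313).

```bash
python3 go.py .5697 .39 .1 -15.5
```

```text
t 31.55 [0.4197 0.2803 0.2283] q [20. 18. 83. -0. 78. 16.] grip 0.05117117985709741 F [-0.4  0.4 -0.1]
[0.324 0.526 0.429] [0.005 0.001 0.448]
```

step_arm:
  steps: [0.6,0.324,0.526,0,0.004,0,0.448,0.6,0.324,0.526,0,0.004,0,0.448,0.6,0.324,0.526,0.1,0.004,0,0.448,0.6,0.324,0.526,0.3,0.004,0,0.448,0.6,0.324,0.526,0.429,0.004,0,0.448,0.6,0.324,0.526,0.429,0.004,0,0.448,0.6,0.324,0.526,0.429,0.004,0,0.448]

```text
time_s: 32.25
position: [0.5677, 0.3889, 0.0931]
tool_rot: [[0.267, 0.964, -0.011], [0.964, -0.268, -0.005], [-0.008, -0.009, -1.0]]
ft_force: [-0.3, -0.4, -0.6]
grip_width: 0.0509
```

```bash
python3 go.py .5697 .39 .022 -15.5
```

```text
t 32.25 [0.5677 0.3889 0.0931] q [25. 43. 61. -0. 76. 40.] grip 0.05094250095793292 F [-0.3 -0.4 -0.6]
[0.007 0.008 0.237] [-0.011  0.01  -0.   ]
```

step_arm:
  steps: [0.6,0.004,0.004,0.12,0,0,0,0.6,0.004,0.004,0.22,0,0,0,0.6,0.004,0.004,0.237,0,0,0,0.6,0.004,0.004,0.237,0,0,0,0.3,0.004,0.004,0.237,0,0,0,0.3,0.004,0.004,0.237,0,0,0,0.3,0.004,0.004,0.237,0,0,0,0.3,0.004,0.004,0.1,0,0,0,0.3,0.004,0.004,-0.15,0,0,0,0.3,0.004,0.004,-0.4,0,0,0]
  grip_force: 30

```text
time_s: 33.25
position: [0.5707, 0.3904, 0.1715]
tool_rot: [[0.268, 0.964, -0.001], [0.964, -0.268, -0.001], [-0.001, -0.001, -1.0]]
ft_force: [0.1, 0.0, -0.2]
grip_width: 0.0354
```

```bash
python3 go.py .53 .025 .2 4.5
```

```text
t 33.25 [0.5707 0.3904 0.1715] q [25. 39. 56. -0. 85. 40.] grip 0.03544168763119456 F [ 0.1  0.  -0.2]
[-1.21   0.195 -0.093] [-0.001  0.002 -0.445]
```

step_arm:
  steps: [0.3,-0.1,0.02,-0.1,0,0,-0.1,0.3,-0.95,0.15,-0.13,0,0,-0.4,0.3,-0.95,0.15,-0.13,0,0,-0.445,0.3,-0.95,0.15,-0.13,0,0,-0.445,0.3,-0.95,0.15,-0.13,0,0,-0.445,0.3,-0.95,0.15,-0.13,0,0,-0.445,0.3,-0.95,0.15,-0.13,0,0,-0.445,0.3,-0.95,0.15,-0.13,0,0,-0.445]

```text
time_s: 34.05
position: [0.5382, 0.1027, 0.2094]
tool_rot: [[-0.076, 0.997, -0.0], [0.997, 0.076, -0.001], [-0.001, -0.0, -1.0]]
ft_force: [-0.0, 0.3, 0.4]
grip_width: 0.0353
```

```bash
python3 go.py .53 .028 .11 4.5
```

```text
t 34.05 [0.5382 0.1027 0.2094] q [-2. 23. 79. -0. 78. -6.] grip 0.035312245695682726 F [-0.   0.3  0.4]
[-0.246 -0.046  0.332] [-0.     0.002 -0.003]
```

step_arm:
  steps: [0.3,-0.15,-0.046,0,0,0,0,0.3,-0.29,-0.046,0,0,0,0,0.3,-0.29,-0.046,0.15,0,0,0,0.3,-0.29,-0.046,0.3,0,0,0,0.3,-0.29,-0.046,0.34,0,0,0,0.3,-0.29,-0.046,0.34,0,0,0,0.6,-0.29,-0.046,0.34,0,0,0,0.6,-0.29,-0.046,0.34,0,0,0,0.6,-0.29,-0.046,0.15,0,0,0,0.6,-0.29,-0.046,0,0,0,0]

```text
time_s: 35.05
position: [0.531, 0.0165, 0.2085]
tool_rot: [[-0.079, 0.997, -0.002], [0.997, 0.079, -0.001], [-0.001, -0.002, -1.0]]
ft_force: [1.0, 0.9, 0.2]
grip_width: 0.0509
```

```bash
python3 loose.py l2; python3 go.py .5995 .266 .19 -65.2
```

```text
top px [202. 186.] ctr 0.5982 0.2656 size 0.067 0.036 longdir 25.2 z 0.026
top px [361. 183.] ctr 0.6107 -0.2648 size 0.067 0.037 longdir 81.5 z 0.026
scene px [195. 223.] ctr 0.6142 -0.262 size 0.068 0.036 longdir 80.3 z 0.025
scene px [255. 245.] ctr 0.5944 -0.0723 size 0.059 0.04 longdir -82.9 z 0.032
scene px [369. 302.] ctr 0.6007 0.2661 size 0.067 0.037 longdir 25.8 z 0.026
t 35.15 [0.5338 0.0161 0.2141] q [-11.  22.  81.  -0.  77. -15.] grip 0.05113844861819614 F [0.9 1.  0.1]
[0.813 0.283 0.08 ] [ 0.018 -0.004  1.55 ]
```

View pics/l2_scene.png

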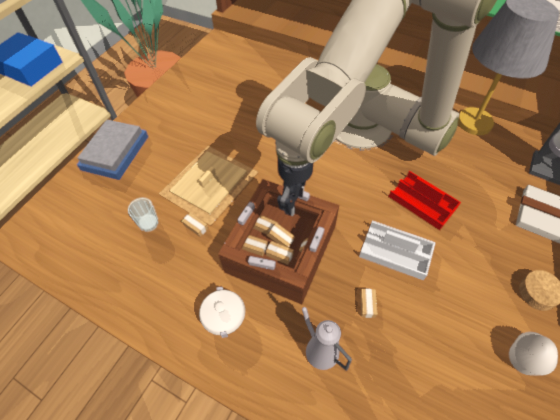

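Carton B is gone from the worktop and in the bin. Next is the carton at scene (369,302).

step_arm:
  steps: [0.6,0.15,0.05,0,0,0,0.18,0.6,0.3,0.1,0,0,0,0.36,0.6,0.45,0.16,0,0,0,0.54,0.6,0.6,0.21,0,0,0,0.72,0.6,0.75,0.26,0.04,0,0,0.9,0.6,0.813,0.283,0.08,0,0,1,0.6,0.813,0.283,0.08,0,0,1,0.6,0.813,0.283,0.08,0,0,1]

```text
time_s: 35.95
position: [0.5965, 0.2661, 0.1824]
tool_rot: [[0.648, 0.762, -0.001], [0.762, -0.648, -0.001], [-0.002, 0.0, -1.0]]
ft_force: [0.5, 0.0, 0.8]
grip_width: 0.0514
```

```bash
python3 go.py .5995 .266 .08 -64.5
```

```text
t 35.95 [0.5965 0.2661 0.1824] q [14. 35. 62. -0. 83. 54.] grip 0.05140912342653907 F [0.5 0.  0.8]
[0.007 0.008 0.341] [0.001 0.002 0.536]
```

step_arm:
  steps: [0.6,0.007,0.008,0,0,0,0.18,0.6,0.007,0.008,0.1,0,0,0.36,0.6,0.007,0.008,0.2,0,0,0.536,0.6,0.007,0.008,0.3,0,0,0.536,0.6,0.007,0.008,0.34,0,0,0.536,0.6,0.007,0.008,0.34,0,0,0.536]

```text
time_s: 36.55
position: [0.5995, 0.2648, 0.0797]
tool_rot: [[0.903, 0.429, -0.003], [0.429, -0.903, -0.002], [-0.004, 0.0, -1.0]]
ft_force: [-0.1, 0.9, 0.9]
grip_width: 0.0514
```

```bash
python3 go.py .5995 .266 .022 -64.5
```

```text
t 36.55 [0.5995 0.2648 0.0797] q [14. 41. 69. -0. 70. 78.] grip 0.05137082314372538 F [-0.1  0.9  0.9]
[ 0.002 -0.004  0.192] [ 0.     0.005 -0.003]
```

step_arm:
  steps: [0.6,0.002,-0.004,0.12,0,0,0,0.6,0.002,-0.004,0.192,0,0,0,0.6,0.002,-0.004,0.192,0,0,0,0.6,0.002,-0.004,0.192,0,0,0,0.3,0.002,-0.004,0.192,0,0,0,0.3,0.002,-0.004,0.192,0,0,0,0.3,0.002,-0.004,0.192,0,0,0,0.3,0.002,-0.004,0.05,0,0,0,0.3,0.002,-0.004,-0.2,0,0,0,0.3,0.002,-0.004,-0.45,0,0,0]

```text
time_s: 37.55
position: [0.5996, 0.2672, 0.1678]
tool_rot: [[0.903, 0.429, -0.001], [0.429, -0.903, -0.001], [-0.001, 0.001, -1.0]]
ft_force: [1.1, 0.3, -0.1]
grip_width: 0.0351
```

```bash
python3 go.py .54 .012 .21 -45
```

```text
t 37.55 [0.5996 0.2672 0.1678] q [14. 36. 63. -0. 81. 78.] grip 0.035112406123778334 F [ 1.1  0.3 -0.1]
[-0.545  0.683 -0.139] [ 0.001  0.002 -0.436]
```

step_arm:
  steps: [0.3,0,0,-0.15,0,0,0.1,0.3,-0.1,0.15,-0.15,0,0,0.2,0.3,-0.57,0.69,-0.15,0,0,0.467,0.3,-0.57,0.69,-0.15,0,0,0.467,0.3,-0.57,0.69,-0.15,0,0,0.467,0.3,-0.57,0.69,-0.15,0,0,0.467,0.3,-0.57,0.69,-0.15,0,0,0.467,0.3,-0.57,0.69,-0.15,0,0,0.467]

```text
time_s: 38.35
position: [0.5338, 0.0048, 0.2117]
tool_rot: [[0.997, 0.073, 0.0], [0.073, -0.997, -0.002], [-0.0, 0.002, -1.0]]
ft_force: [-0.4, 0.3, -0.1]
grip_width: 0.0355
```

```bash
python3 - <<'E'
from h import *
im,d=snap('top');cv2.imwrite('pics/t11.png',cv2.resize(im[140:260,230:350],None,fx=4,fy=4))
im,d=snap('scene');cv2.imwrite('pics/s11.png',cv2.resize(im[160:310,200:360],None,fx=4,fy=4))
E
python3 go.py .535 .008 .11 -85.5
```

```text
t 38.45 [0.5343 0.0072 0.2113] q [-12.  22.  80.  -0.  78.  74.] grip 0.035269930861229586 F [ 0.  -0.  -0.1]
[ 0.003 -0.003  0.338] [ 0.002  0.    -0.004]
```

View pics/s11.png

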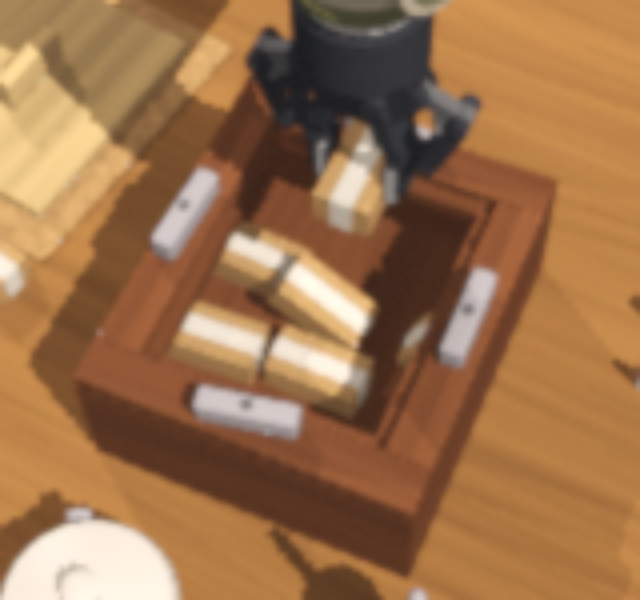

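step_arm:
  steps: [0.3,0,0,0.15,0,0,0,0.3,0,0,0.3,0,0,0,0.3,0,0,0.36,0,0,0,0.3,0,0,0.36,0,0,0,0.6,0,0,0.36,0,0,0,0.6,0,0,0.36,0,0,0,0.6,0,0,0.2,0,0,0,0.6,0,0,0.05,0,0,0,0.6,0,0,-0.05,0,0,0]

```text
time_s: 39.35
position: [0.5349, 0.0072, 0.2303]
tool_rot: [[0.997, 0.077, 0.005], [0.077, -0.997, -0.003], [0.004, 0.003, -1.0]]
ft_force: [0.5, -0.4, -0.3]
grip_width: 0.0511
```

```bash
python3 loose.py l3 ; python3 go.py .6125 -.263 .19 -9; python3 go.py .6125 -.263 .19 171
```

```text
top px [361. 183.] ctr 0.6107 -0.2642 size 0.067 0.037 longdir 81.6 z 0.026
scene px [195. 223.] ctr 0.6137 -0.2617 size 0.067 0.037 longdir 81.6 z 0.025
scene px [264. 224.] ctr 0.5265 -0.0792 size 0.05 0.038 longdir -89.1 z 0.032
scene px [255. 245.] ctr 0.5952 -0.0721 size 0.058 0.038 longdir -83.8 z 0.032
scene px [279. 251.] ctr 0.5781 -0.002 size 0.067 0.049 longdir -86.3 z 0.032
t 39.45 [0.5359 0.007  0.2314] q [-12.  21.  79.  -0.  80.  74.] grip 0.05107362322381671 F [ 0.5 -0.2  0.6]
[0.184 0.916 0.144] [ 0.013 -0.006 -1.702]
t 39.45 [0.5359 0.007  0.2314] q [-12.  21.  79.  -0.  80.  74.] grip 0.05107362322381671 F [ 0.5 -0.2  0.6]
[0.184 0.916 0.144] [-0.007 -0.013  2.298]
```

step_arm:
  steps: [0.5,0.03,0.14,0,0,0,-0.18,0.5,0.06,0.28,0,0,0,-0.36,0.5,0.09,0.42,0,0,0,-0.54,0.5,0.12,0.56,0,0,0,-0.72,0.5,0.15,0.7,0,0,0,-0.9,0.5,0.184,0.84,0,0,0,-1,0.5,0.184,0.916,0,0,0,-1,0.5,0.184,0.916,0,0,0,-1,0.5,0.184,0.916,0,0,0,-1]

```text
time_s: 40.35
position: [0.6101, -0.2625, 0.2257]
tool_rot: [[0.652, 0.759, -0.002], [0.759, -0.652, -0.001], [-0.002, -0.001, -1.0]]
ft_force: [-0.9, 0.6, -0.2]
grip_width: 0.0423
```

```bash
python3 go.py .6122 -.263 .1 -8.4
```

```text
t 40.35 [ 0.6101 -0.2625  0.2257] q [-33.  34.  56.  -0.  89.   7.] grip 0.04225039869063312 F [-0.9  0.6 -0.2]
[0.004 0.007 0.419] [-0.002  0.002 -0.717]
```

step_arm:
  steps: [0.5,0.004,0.006,0,0,0,-0.18,0.5,0.004,0.006,0.05,0,0,-0.36,0.5,0.004,0.006,0.1,0,0,-0.54,0.5,0.004,0.006,0.2,0,0,-0.717,0.5,0.004,0.006,0.35,0,0,-0.717,0.5,0.004,0.006,0.42,0,0,-0.717,0.5,0.004,0.006,0.42,0,0,-0.717,0.5,0.004,0.006,0.42,0,0,-0.717]

```text
time_s: 41.15
position: [0.6127, -0.2624, 0.1012]
tool_rot: [[0.144, 0.99, -0.0], [0.99, -0.144, -0.002], [-0.002, 0.0, -1.0]]
ft_force: [-0.2, 0.3, 0.4]
grip_width: 0.0427
```

```bash
python3 go.py .6122 -.263 .022 -8.4
python3 - <<'E'
from h import *
im,d=snap('scene');cv2.imwrite('pics/s12.png',cv2.resize(im[130:290,110:290],None,fx=4,fy=4)[:600])
E
```

```text
t 41.15 [ 0.6127 -0.2624  0.1012] q [-33.  40.  66.  -0.  74. -25.] grip 0.042731008146757364 F [-0.2  0.3  0.4]
[-0.002 -0.001  0.264] [0.    0.003 0.002]
```

View pics/s12.png

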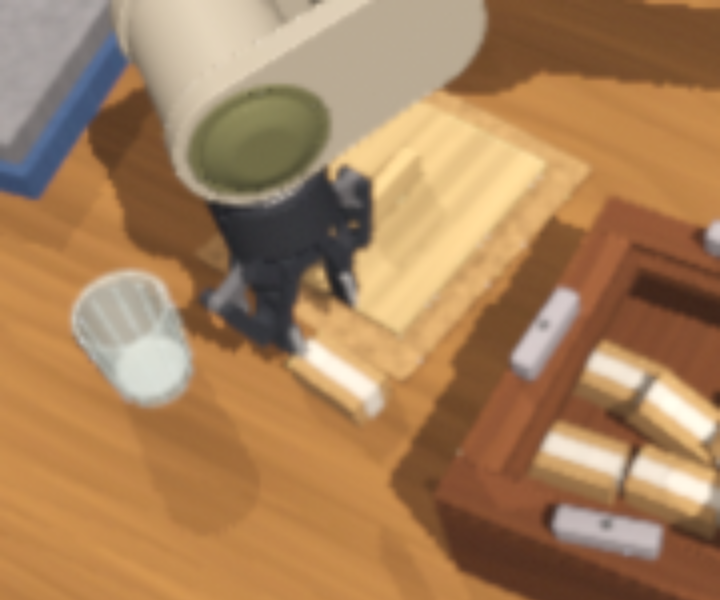

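The gripper is over the carton with clearance to the cup (crop 130,340), so I'll descend.

step_arm:
  steps: [0.5,-0.002,0,0.12,0,0,0,0.5,-0.002,0,0.23,0,0,0,0.5,-0.002,0,0.264,0,0,0,0.5,-0.002,0,0.264,0,0,0,0.3,-0.002,0,0.264,0,0,0,0.3,-0.002,0,0.264,0,0,0,0.3,-0.002,0,0.264,0,0,0,0.3,-0.002,0,0.1,0,0,0,0.3,-0.002,0,-0.1,0,0,0,0.3,-0.002,0,-0.3,0,0,0]

```text
time_s: 42.2
position: [0.6119, -0.2635, 0.1722]
tool_rot: [[0.145, 0.989, -0.001], [0.989, -0.145, -0.002], [-0.002, -0.001, -1.0]]
ft_force: [0.8, -1.0, -1.1]
grip_width: 0.0352
```

```bash
python3 go.py .56 -.015 .21 4.5
```

```text
t 42.2 [ 0.6119 -0.2635  0.1722] q [-33.  37.  61.  -0.  83. -25.] grip 0.03521182126142709 F [ 0.8 -1.  -1.1]
[ 0.794 -0.292 -0.127] [-0.002  0.002 -0.286]
```

step_arm:
  steps: [0.3,0,0,-0.14,0,0,-0.1,0.3,0.1,-0.03,-0.14,0,0,-0.2,0.3,0.794,-0.292,-0.14,0,0,-0.286,0.3,0.794,-0.292,-0.14,0,0,-0.286,0.3,0.794,-0.292,-0.14,0,0,-0.286,0.3,0.794,-0.292,-0.14,0,0,-0.286,0.3,0.794,-0.292,-0.14,0,0,-0.286,0.3,0.794,-0.292,-0.14,0,0,-0.286,0.3,0.794,-0.292,-0.14,0,0,-0.286]

```text
time_s: 43.1
position: [0.5604, -0.0152, 0.2121]
tool_rot: [[-0.079, 0.997, -0.001], [0.997, 0.079, -0.002], [-0.002, -0.001, -1.0]]
ft_force: [0.6, 0.5, -0.8]
grip_width: 0.0352
```

```bash
python3 go.py .545 -.01 .115 4.5
```

```text
t 43.1 [ 0.5604 -0.0152  0.2121] q [-14.  24.  76.  -0.  79. -18.] grip 0.03521299857711044 F [ 0.6  0.5 -0.8]
[ 0.022 -0.049  0.324] [-0.001  0.002  0.001]
```

step_arm:
  steps: [0.3,0.022,-0.049,0.1,0,0,0,0.3,0.022,-0.049,0.25,0,0,0,0.3,0.022,-0.049,0.324,0,0,0,0.3,0.022,-0.049,0.324,0,0,0,0.6,0.022,-0.049,0.324,0,0,0,0.6,0.022,-0.049,0.324,0,0,0,0.6,0.022,-0.049,0.2,0,0,0,0.6,0.022,-0.049,0.05,0,0,0,0.6,0.022,-0.049,-0.1,0,0,0,0.6,0.022,-0.049,-0.25,0,0,0]

```text
time_s: 44.1
position: [0.5449, -0.0098, 0.2902]
tool_rot: [[-0.078, 0.997, 0.001], [0.997, 0.078, -0.002], [-0.002, 0.001, -1.0]]
ft_force: [0.7, 0.5, -0.4]
grip_width: 0.0513
```

step_arm:
  steps: [0.6,-0.3,-0.4,-0.1,0,0,0,0.6,-0.3,-0.4,-0.1,0,0,0,0.6,-0.3,-0.5,-0.1,0,0,0,0.6,-0.3,-0.5,-0.1,0,0,0,0.6,-0.3,-0.5,-0.1,0,0,0,0.6,-0.3,-0.5,-0.1,0,0,0]

```text
time_s: 44.7
position: [0.4028, -0.1114, 0.3182]
tool_rot: [[-0.077, 0.997, 0.001], [0.997, 0.077, -0.003], [-0.003, 0.001, -1.0]]
ft_force: [0.1, -0.9, -0.7]
grip_width: 0.0512
```

```bash
python3 - <<'E'
from h import *
im,d=snap('top','t13.png');P=cloud('top',d)
im2,d2=snap('scene','s13.png');P2=cloud('scene',d2)
cv2.imwrite('pics/t13z.png',cv2.resize(im[135:255,230:350],None,fx=4.8,fy=4.8,interpolation=cv2.INTER_CUBIC))
for P,d in((P,d),(P2,d2)):
    m=(d>0)&(abs(P[...,0]-.559)<.075)&(abs(P[...,1]+.008)<.06)
    print('max z in bin opening',np.sort(P[m][:,2])[-5:],np.percentile(P[m][:,2],[50,90]))
    m=(d>0)&(np.hypot(P[...,0]-.42,P[...,1]-.28)<.12)&(P[...,2]>.076)&(P[...,2]<.1)
    print('plate',m.sum(),cv2.minAreaRect(P[m][:,:2].astype(np.float32)) if m.sum()>5 else 0,np.percentile(P[m][:,2],[10,50,90]))
for n in('pourer','date_bowl','cup','panel_handle'):
    for r in imaging.pinpoint('top',n)[:1]: print(n,r['score'],np.round(atz('top',r['pixel'],.031 if n[0:2]=='pa' else 0),3))
E
python3 go.py .5 -.2 .25 0
```

```text
max z in bin opening [0.09084253 0.09103492 0.09237094 0.09268193 0.09283437] [0.03231734 0.07067509]
plate 94 ((0.41940566897392273, 0.27849429845809937), (0.0100438566878438, 0.08791154623031616), 4.465709686279297) [0.08264102 0.08542477 0.08846729]
max z in bin opening [0.08971427 0.09043831 0.09074817 0.09080502 0.09211092] [0.03408741 0.07393722]
plate 176 ((0.42324286699295044, 0.2787572741508484), (0.012473616749048233, 0.08754792809486389), 4.697690963745117) [0.07778851 0.08459679 0.08751147]
pourer 0.84 [ 0.762  0.208 -0.   ]
date_bowl 0.57 [ 0.793 -0.037  0.   ]
cup 0.53 [ 0.453 -0.33   0.   ]
panel_handle 0.94 [ 0.452 -0.318  0.031]
t 45.0 [ 0.4032 -0.1108  0.3167] q [-32.   6.  85.  -0.  89. -36.] grip 0.05141748920326653 F [-1.  -0.7  0.1]
[-0.322  0.298  0.222] [-0.003  0.001  0.102]
```

View pics/s13.png

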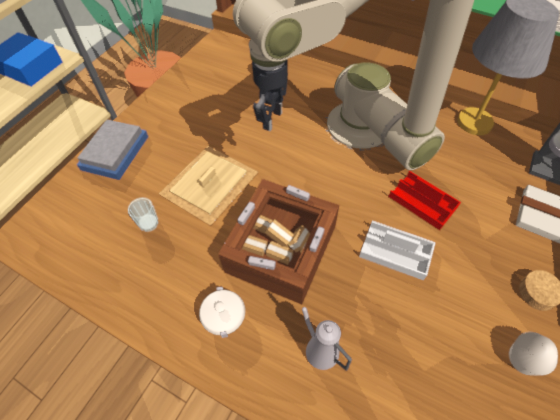

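View pics/t13z.png

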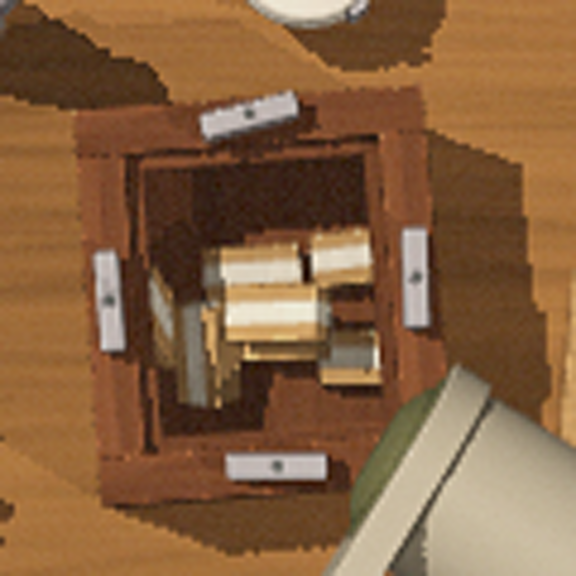

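View pics/t13.png

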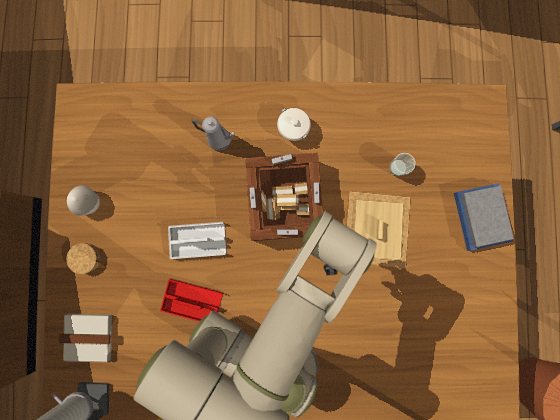

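All seven cartons are in the bin (top crop 150-380, 230-400). The highest point of the pile is at 0.093 m, so every carton centre is below 0.08 m. The panel and tray sit as wanted and the bystanders have not moved. I'm handing in.

```bash
python3 -c "
from rig import close_job
print(close_job())"
```

```text
the job is handed in; nothing more can be done
None
```

The job is done and handed in at about 45 s of the 208 s allowed. `close_job` gives no verdict, so what follows rests on my last pictures.

**What I did**
- **Buttons:** I turned all four aside. By camera, near, left and right stood within a few degrees of fully aside, and far stopped at about -1.38 rad. That is past the 1.2 required, and the panel lifted out clear.
- **Panel:** I lifted it out and laid it handle up on the mat.
- **Tray:** I tipped the aluminium tray to about 50° over the bin and all four cartons slid out. I then stood it upright on clear worktop at about (0.42, 0.28) and left the red look-alike alone.
- **Loose cartons:** I put all three into the bin one at a time.

**Last checks**
- **Cartons:** I saw seven in the bin and none left on the worktop. The highest point of the pile was about 93 mm, so every carton centre should be below 80 mm, against a limit of 90 mm.
- **Panel handle:** It was within about 10 mm of the mat's middle.
- **Tray:** It stood upright, with its handle top at about 86 mm.
- **Bystanders:** The pourer and bowl positions matched the start to within 10 mm.
- **Clearance:** The gripper was clear of everything.

**Checks that disagreed:** The final network reading for the cup landed on the mat with a low score of 0.53, so I took it as a false detection. In both pictures the cup looked unmoved. The two cameras also disagreed by about 3 mm in x, so I averaged them.

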